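# Shut the red branch valve with a flat screwdriver

### The job

The red-ringed branch of the water manifold has to be isolated, with the flat screwdriver that lies on the bench: pick it up, stand it blade down in the large bore of the raked tool block, let go, and take it again by the end of its handle. Seat the blade in the slot of the red-ringed valve and, without letting it leave the slot on the way, turn the valve clockwise to its stop, so that the slot lies square across the pipe. Then put the screwdriver back in the bore and let go; keep the robot's own hand off the manifold, and leave the blue-ringed valve and the things standing about as they are.

Things in the scene. Friction and masses are not known exactly. Their poses are not given: they have to be found in the camera images.
- driver: Flat screwdriver, 185 mm, 160 g, orange handle with black inlays, lying on a handle flat, blade roughly to the left (+y). Origin on its axis in the handle (15 mm up when lying); x from handle to blade, y across the blade's width (level when lying), z its thickness. Handle 30 x 30 mm square, flats square to y and z, from x = -50 to +40 mm. Mass centre near x = +20 mm.
- driver_tip (a point): Middle of the blade's edge, the screwdriver's foremost point, at x = +135 mm of the driver. The blade is 13 mm wide (y) and 3.6 mm thick (z) for the last 18 mm, thinned to 2.4 mm over the last 4 mm.
- driver_end (a point): Middle of the flat end of the screwdriver's handle (x = -50 mm of the driver).
- driver_shank (a point): Point on the axis of the round steel shank (12 mm in diameter, from x = 55 to 115 mm of the driver; before it a neck at most 27 mm thick), 40 mm behind the tip; it lies at the mouth of the bore when the screwdriver stands fully home in the block.
- tool_block: Wooden tool block on a dark steel plate 94 x 126 x 6 mm, fixed, 71 mm high. Origin at the bench under it, x roughly to the left (+y of the world), z up. Its top face (50 x 110 mm) is raked 30 degrees towards -x; a large bore, in the middle, runs square to it: into the bore is (0.5, 0, -0.866). A tool in it stands by itself, its upper end leaning 30 degrees to -x, with 3 to 6 degrees of play.
- bore_mouth (a point): Centre of the mouth of the large bore, on the sloping face: (-14.5, 0, 58.4) mm in the block's axes. The bore is round, 16 mm in diameter, 40 mm deep, with a 3 mm chamfer. The 8 mm holes at either side are too small for the screwdriver.
- bore_floor (a point): Centre of the floor of the large bore, 40 mm below its mouth: (5.5, 0, 23.8) mm in the block's axes.
- manifold: Water manifold, fixed: pale grey plate 166 x 176 x 8 mm, brass header pipe along y at the far side, two brass ball valves whose pipes run along x towards the robot. Origin at the bench under its middle, x away from the robot, z up. Vertical valve axes at (0, +46) mm (red ring, left) and (0, -46) mm (blue ring, right). Header and clamps at most 60 mm high.
- red_valve (a joint): Turn of the red-ringed valve's spindle, rad: 0 = open, slot along the pipe (the manifold's x); it grows as the spindle turns clockwise seen from above, up to the stop at 1.571 = closed, slot across the pipe (the manifold's y). It starts between 0 and 0.25, stays where it is left, and takes about 0.12 N m to turn.
- red_valve_slot (a point): Centre of the slot's floor in the red-ringed valve's steel spindle, on the spindle's axis, 57 mm above the bench. Slot 6 mm wide, 20 mm long, 7.5 mm deep (spindle top at 64.5 mm), within a brass collar 24 mm inside, 33 mm outside, top at 65 mm.
- blue_valve (a joint): Turn of the blue-ringed valve's spindle, measured in the same way (it starts open, between 0 and 0.15); to be left alone.
- beaker: Cloudy plastic beaker, 90 mm wide, 104 mm high, standing to the right of the manifold; origin under its middle. A bystander.
- red_jar: White jar with a red lid, 52 mm wide, 60 mm high, standing behind, left of the navy-blue meter; origin under its middle. A bystander.
- yellow_vial: Clear bottle with a yellow lid, 45 mm wide, 80 mm high, standing left of the tool block; origin under its middle. A bystander.
Things that resemble listed ones, but are neither listed nor needed, are in the scene too. Of the things that look like the tool_block, take the one that is farthest to the robot's right at the start.

How it is judged (in metres and radians):
On the way, in this order (a step that is already met when the one before it is completed fails the run):
1. the screwdriver stands in the bore of the tool block, let go (distance between driver_tip and bore_floor below 0.01 m and distance between driver_shank and bore_mouth below 0.008 m and contact force between the fingers and driver below 0.1 N and linear speed of driver below 0.03 m/s), for 0.2 s.
2. the blade is seated in the slot of the red-ringed valve, which is still open, and the screwdriver is held by the end of its handle (z of driver_tip in the frame of manifold below 0.0605 m and horizontal distance between driver_tip and red_valve_slot below 0.007 m and distance between the grasp point and driver_end below 0.05 m and value of joint red_valve below 0.45 rad), for 0.1 s.
3. the red-ringed valve is closed, the blade still in its slot (z of driver_tip in the frame of manifold below 0.0605 m and horizontal distance between driver_tip and red_valve_slot below 0.007 m and value of joint red_valve above 1.4 rad), for 0.1 s.
At the end, for the whole second after the job is handed in: The red-ringed valve is closed (within 0.17 rad of its stop), the blue-ringed one still open (below 0.3 rad), and the screwdriver stands at rest in the tool block, released: blade tip within 10 mm of the bore's floor and shank within 8 mm of the middle of its mouth (value of joint red_valve above 1.4 rad and value of joint blue_valve below 0.3 rad and distance between driver_tip and bore_floor below 0.01 m and distance between driver_shank and bore_mouth below 0.008 m and contact force between the fingers and driver below 0.1 N and linear speed of driver below 0.02 m/s); the robot touches nothing.
It fails at once if the blade leaves the slot while the red-ringed valve is half turned (value of joint red_valve between 0.5 and 1.25 rad and z of driver_tip in the frame of manifold above 0.063 m).
It fails at once if the robot itself (not the screwdriver) touches the manifold (contact force between any of the fingers, the arm and manifold above 1 N).
It fails at once if the blue-ringed valve is turned (value of joint blue_valve above 0.35 rad).
It fails at once if a bystander is moved more than 20 mm or knocked over (distance of any of beaker, red_jar, yellow_vial from where it was at the start of the episode above 0.02 m or angle between any of beaker, red_jar, yellow_vial's own z axis and vertical above 0.3 rad).
It also fails if it takes over 67 s, if anything falls off the work surface, if the arm or the gripper's body presses on something with over 40 N, if the wrist force passes 120 N, or if a joint passes its speed limit or range.

### The arm

A 7-joint arm with a two-finger parallel gripper is mounted at the origin on a cart in front of the work surface, level with it; the furniture and walls round the work are solid. World frame = base frame: x ahead of the robot, y to its left, z up, the work surface at z = 0. Lengths are in m, angles in degrees, forces in N, time in s.
With the tool pointing down it reaches from about 0.425 to 0.8 m from the base axis. Payload 8.3 kg.
Tool frame: the origin (TCP) lies on the centre line of the jaws, within the pads' length; the fingertips stand 8 mm ahead of it and the grasp point (between the pads) lies 11 mm behind it; z points along the fingers, y is the line along which they close (so a half turn about z gives the same grasp; the last joint's range is limited). The gripper opens to 85 mm and grips with 20 to 120 N. Pads are 22 mm wide; open, the fingers measure 114 mm over their backs; the gripper's body (76 mm by 85 mm) begins 54 mm behind the grasp point. The pads swing forward as they close: fully open they stand 13 mm farther back than shut.
Start: joints at [71.797, 21.967, 0.94, 78.501, -0.361, 79.538, -2.664], TCP at [0.158, -0.605, 0.208] pointing down, gripper open.
Joint ranges: [-169.22, 169.22], [-14.56, 117.87], [-87.37, 89.26], [10.42, 133.3], [-82.24, 262.24], [0.94, 117.77], [-172.7, 172.7]. Speed limits (degrees/s): [136.94, 136.94, 172.46, 172.46, 180, 180, 180].

### API

Orientations are given as a 3x3 rotation matrix whose columns are the frame's x, y, z axes.
In Python, from bench import robot gives the robot as it stands. The module is installed in compiled form; this text tells all that it offers.
- The arm moves only by the tool send_rows, never from a script. Its argument "plan" is a list of rows, each an object with "linear": the shift along the tool's x, y, z in m, a list of three; "rotation": the turn, a rotation vector about the tool's x, y, z in degrees, a list of three; "gripper": the closure in counts, from 0 (fully open) to 255 (shut). A call has 1 to 8 rows; each row is the pose to reach, as a shift and turn from the pose commanded when the call began, along the tool's axes at that moment; what a row does not reach only later rows make up. A row lasts 1/8 s, in which the tool goes at most 62.5 mm and 10.7 degrees, less where a joint would pass 70% of its speed; a pose out of reach is approached as far as the arm can. A call with a gripper value outside its range is refused whole. The fingers move at their own pace and stop on an object; "squeeze" is the grip in N (left out, the last holds). Time passes only in rows, so rows that repeat a pose let the fingers close. It gives the time, the measured TCP pose, the force, the opening and the grip force at its end, in the units of the state.
- robot.read_state(): the state, without advancing time (a new reading comes with each control period).
- robot.camera(name): name is "scene" or "top"; returns the picture (420x560x3 uint8, blue, green, red); there is no depth.
- robot.camera_info(name): a dict with "camera_matrix" (3x3 intrinsics, pixels), "pose" (4x4, takes a point from camera to world coordinates). Camera axes: x right, y up, looking along -z (the intrinsics and any distortion apply to the point x, -y, -z); pixel columns grow to the right and rows downward; lengths in m; the calibration is good to about 2 mm. A picture is of the moment at which its call begins. camera_info takes no time and is no camera call.
- robot.finish_job(): hands the job in; it is judged then, once.
The state is a dict: "time_s": time; "qpos": joint angles; "qd": joint speeds; "tau": joint torques, N m; "position": TCP position; "tcp_rot": TCP orientation; "wrist_force": force on the tool from outside, world axes, zero at the start; "ft_torque": the same for the moment, N m; "opening": opening from 0.0 (shut) to 1.0 (fully open); "grasp_force": force on a finger pad.
Only numpy, scipy, OpenCV 4.12 (cv2) and the standard library are available. Lean on these libraries where they do the work, as an engineer would, in place of code of your own. Each camera call takes 0.05 s, during which the arm holds its last target. There are 200 camera calls.

## Working session

There is one attempt and no reset: what is moved stays moved. The work goes in short steps, Python scripts to look and compute and a tool call to move; the robot and the scene stay as the last step left them, time stands still between calls to the robot, and variables do not carry over. Pictures are saved under pics/ and viewed, at most 10 in all, crops included, and the job is handed in when it is done.

Besides the shell and the picture viewer there is one more tool, called by a JSON object that holds its "api" and its "payload". send_rows: Moves the arm, as the interface text tells. Its arguments: {"type":"object","properties":{"plan":{"type":"array","items":{"type":"object","properties":{"linear":{"type":"array","items":{"type":"number"}},"rotation":{"type":"array","items":{"type":"number"}},"gripper":{"type":"number"}}}},"squeeze":{"type":"number"}},"required":["plan"]}

```bash
mkdir -p pics; python3 - <<'E'
from bench import robot
import cv2,numpy as np
for n in("scene","top"):
    cv2.imwrite(f"pics/{n}0.png",robot.camera(n)); i=robot.camera_info(n); print(n,{k:np.round(v,4).tolist() if not isinstance(v,str) else v for k,v in i.items()})
s=robot.read_state();print(s)
E
```

```text
scene {'camera_matrix': [[504.1987, 0.0, 285.1403], [0.0, 504.1987, 214.1525], [0.0, 0.0, 1.0]], 'pose': [[-0.6076, 0.5236, -0.5972, -0.4558], [-0.794, -0.4212, 0.4384, 0.824], [-0.022, 0.7405, 0.6717, 1.1837], [0.0, 0.0, 0.0, 1.0]]}
top {'camera_matrix': [[539.4908, 0.0, 287.099], [0.0, 539.4908, 215.8143], [0.0, 0.0, 1.0]], 'pose': [[0.3244, 0.8942, -0.3086, -0.0404], [-0.9459, 0.3048, -0.1111, -0.1143], [-0.0052, 0.3279, 0.9447, 1.82], [0.0, 0.0, 0.0, 1.0]]}
{'time_s': 0.1, 'qpos': array([71.79750618, 22.01046823,  0.9359311 , 78.55562706, -0.36104731,
       79.53650863, -2.66481313]), 'qd': array([-0.01492754, -0.14924879,  0.09892597, -0.19327106, -0.03303217,
       -0.0486428 ,  0.14301738]), 'tau': array([ 3.34859084e-03, -6.29133368e+01,  8.47525969e-01, -3.72757459e+01,
        1.67100731e-02,  1.05944838e-02,  1.20554946e-04]), 'position': array([ 0.15746525, -0.60433412,  0.20727551]), 'tcp_rot': array([[ 9.67692585e-01,  2.52132627e-01, -4.47170623e-04],
       [ 2.52133024e-01, -9.67691119e-01,  1.68409410e-03],
       [-8.10796994e-06, -1.74243186e-03, -9.99998482e-01]]), 'wrist_force': array([-0.89296925,  0.09698815,  0.70050854]), 'ft_torque': array([ 0.00618352, -0.04145676,  0.02673329]), 'grasp_force': 0.0, 'opening': 1.0012432602268349}
```

View pics/scene0.png

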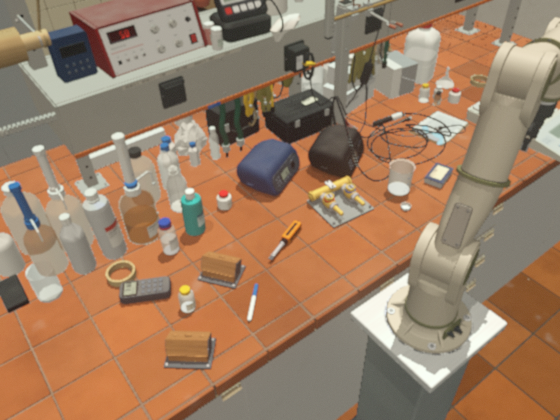

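View pics/top0.png

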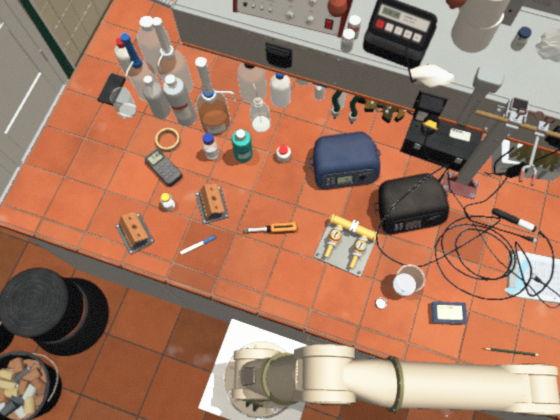

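The scene picture shows blocks at (221,268) and (189,349), which are top-picture (212,203) and (135,232). The orange driver is at top (272,228), and the blue pen at (198,244) could be taken for it. The manifold is at top (347,243). I choose the block at top (212,203), as it is farther right, and the orange-handled driver. Next I check both in a close crop.

```bash
cat > h.py <<'E'
from bench import robot
import cv2,numpy as np
from scipy.spatial.transform import Rotation as R
def info(n): i=robot.camera_info(n); return np.array(i["camera_matrix"]),np.array(i["pose"])
def ray(n,u,v):
    K,P=info(n); d=np.linalg.inv(K)@[u,v,1]; return P[:3,3],P[:3,:3]@(d*[1,-1,-1])
def px2w(n,u,v,z):
    o,d=ray(n,u,v); return o+d*(z-o[2])/d[2]
def proj(n,p):
    K,P=info(n); c=(np.array(p)-P[:3,3])@P[:3,:3]; q=K@(c*[1,-1,-1]); return q[:2]/q[2]
def crop(n,x0,y0,x1,y1,s,f,img=None):
    im=robot.camera(n) if img is None else img
    c=cv2.resize(im[y0:y1,x0:x1],None,fx=s,fy=s,interpolation=cv2.INTER_CUBIC)
    st=10
    for x in range((x0+9)//10*10,x1,10):
        cv2.line(c,(int((x-x0+.5)*s),0),(int((x-x0+.5)*s),6 if x%50 else 16),(255,255,255),1)
        if x%20==0: cv2.putText(c,str(x),(int((x-x0)*s)-8,26),0,.35,(255,255,255),1)
    for y in range((y0+9)//10*10,y1,10):
        cv2.line(c,(0,int((y-y0+.5)*s)),(6 if y%50 else 16,int((y-y0+.5)*s)),(255,255,255),1)
        if y%20==0: cv2.putText(c,str(y),(18,int((y-y0)*s)+4),0,.35,(255,255,255),1)
    cv2.imwrite("pics/"+f,c); return im
E
python3 - <<'E'
from h import *
a=cv2.imread("pics/top0.png"); b=cv2.imread("pics/scene0.png")
crop("top",190,170,390,280,4,"c1.png",a)
crop("scene",190,165,390,305,4,"c2.png",b)
E
```

```text
(no output)
```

View pics/c1.png

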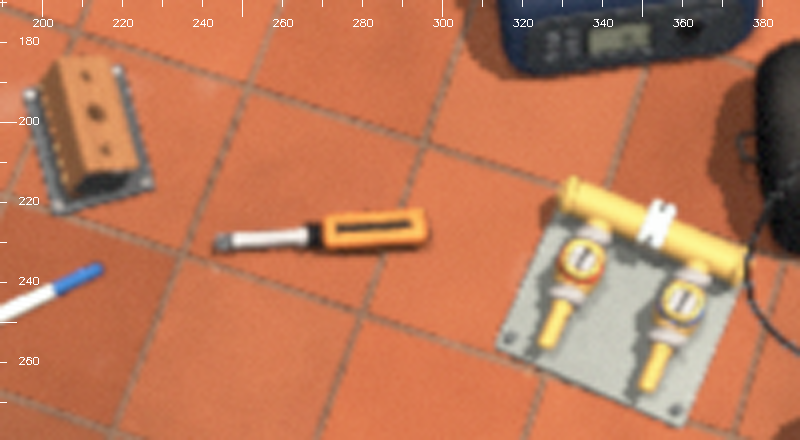

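View pics/c2.png

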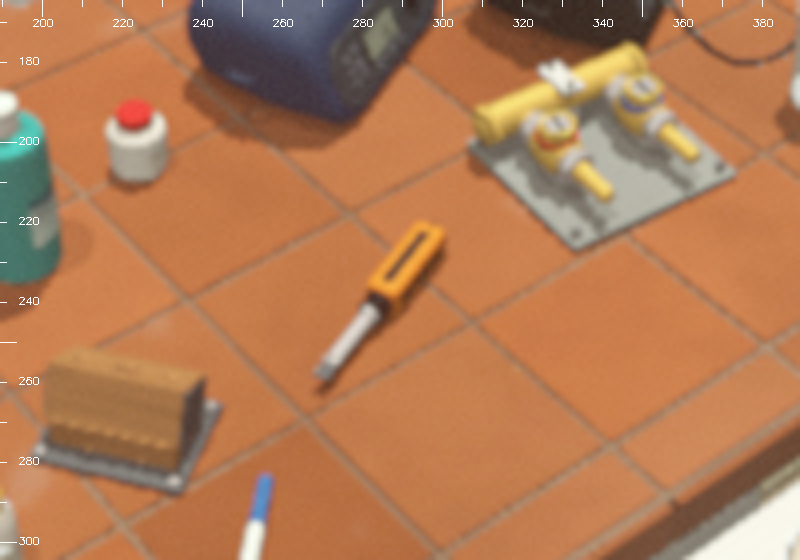

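```bash
python3 - <<'E'
from h import *
t=lambda x,y,z:px2w("top",190+x/4-.375,170+y/4-.375,z)
s=lambda x,y,z:px2w("scene",190+x/4-.375,165+y/4-.375,z)
np.set_printoptions(precision=4,suppress=True)
print("tip",t(214,244,.015),s(320,380,.015)); print("end",t(428,226,.015),s(440,240,.015)); print("inlay ctr",t(373,226,.03),s(406,256,.03))
print("inlay ends",t(337,228,.03),t(410,223,.03))
print("hole",t(97,113,.0584),t(86,76,.0584),t(106,150,.0584))
p=[t(*c,.006) for c in((30,93),(118,70),(150,184),(57,212))]; print("plate",np.array(p),np.mean(p,0))
print("red",t(581,259,.0645),s(557,131,.0645),"blue",t(682,301,.0645),s(641,91,.0645))
p=[t(*c,.008) for c in((501,345),(685,425))];p2=[s(*c,.008) for c in((577,250),(735,172),(470,145))];print("man",np.array(p),np.array(p2))
print("vial",t(-92,128,.08), "jar",px2w("top",284,150,.06),"beaker",px2w("top",410,270,.1))
E
```

```text
tip [0.4474 0.2262 0.015 ] [0.445  0.2285 0.015 ]
end [0.5237 0.0538 0.015 ] [0.511  0.0551 0.015 ]
inlay ctr [0.5036 0.0978 0.03  ] [0.5011 0.0989 0.03  ]
inlay ends [0.4917 0.1269 0.03  ] [0.5166 0.0681 0.03  ]
hole [0.5152 0.3569 0.0584] [0.5446 0.3789 0.0584] [0.4857 0.3369 0.0584]
plate [[0.5302 0.4354 0.006 ]
 [0.5768 0.3682 0.006 ]
 [0.4839 0.3014 0.006 ]
 [0.4327 0.3701 0.006 ]] [0.5059 0.3688 0.006 ]
red [ 0.5223 -0.0834  0.0645] [ 0.5133 -0.075   0.0645] blue [ 0.5144 -0.1751  0.0645] [ 0.508  -0.1674  0.0645]
man [[ 0.4436 -0.04    0.008 ]
 [ 0.4272 -0.2107  0.008 ]] [[ 0.4351 -0.0317  0.008 ]
 [ 0.4228 -0.2048  0.008 ]
 [ 0.5964 -0.0474  0.008 ]]
vial [0.4429 0.5005 0.08  ] jar [0.7686 0.1847 0.06  ] beaker [ 0.4739 -0.3516  0.1   ]
```

The crops confirm both choices. The driver's tip is at crop (214,244) and its end at (428,226). The bore mouth of the chosen block is at (97,113), and the red valve's slot is at (581,259). The sizes agree with the description: driver 188 mm long, valves 92 mm apart, and the bore within 1 mm of where the plate puts it.

```bash
cat >> h.py <<'E'
np.set_printoptions(precision=4,suppress=True)
U=lambda a:np.array(a,float)/np.linalg.norm(a)
def Rzy(z,y):
    z=U(z); y=np.array(y,float); y=U(y-z*(y@z)); return np.column_stack([np.cross(y,z),y,z])
def plan(seq):
    """seq: list of (label, grasp point, R); each relative to the present pose"""
    s=robot.read_state(); p0,R0=s["position"],s["tcp_rot"]
    for l,g,Rm in seq:
        t=np.array(g)+.011*Rm[:,2]
        print(l,"lin",R0.T@(t-p0),"rot",R.from_matrix(R0.T@Rm).as_rotvec(degrees=True).round(2))
Z=np.array([0,0,1.]); D=U([-.405,.914,0]); DO=np.array([.5035,.0995,.015]) # driver
BX=np.array([-.578,.816,0]); BY=np.array([-.816,-.578,0]); BO=np.array([.506,.3685,0]) # block
BM=BO-.0145*BX+.0584*Z; BI=.5*BX-.866*Z
RED=np.array([.5223,-.0834,.057]); MX=U([.996,-.086,0])
YD=np.array([.914,.405,0])
E
python3 - <<'E'
from h import *
z=np.cos(np.pi/6)*-Z+.5*D
Rg=Rzy(z,YD)
a=np.radians(-32); 
plan([("via",[.47,-.29,.3],Rzy(-Z,[np.cos(a),np.sin(a),0])),("pre",DO+.005*D+[0,0,.009]-.12*z,Rg)])
E
```

```text
via lin [ 0.3817 -0.2255 -0.0813] rot [ -0.1   -0.04 -43.4 ]
pre lin [ 0.5203 -0.5448  0.0898] rot [ 25.85  21.94 -96.78]
```

{"api": "send_rows", "payload": {"plan": [{"linear":[0.05,-0.01,-0.05],"rotation":[0,0,-5],"gripper":0},{"linear":[0.11,-0.03,-0.08],"rotation":[0,0,-11],"gripper":0},{"linear":[0.17,-0.055,-0.08],"rotation":[0,0,-17],"gripper":0},{"linear":[0.22,-0.085,-0.08],"rotation":[0,0,-23],"gripper":0},{"linear":[0.27,-0.12,-0.08],"rotation":[0,0,-29],"gripper":0},{"linear":[0.31,-0.155,-0.08],"rotation":[0,0,-35],"gripper":0},{"linear":[0.35,-0.19,-0.08],"rotation":[0,0,-40],"gripper":0},{"linear":[0.38,-0.225,-0.08],"rotation":[0,0,-43.4],"gripper":0}], "squeeze": 60}}

```text
time_s: 1.1
position: [0.4697, -0.2888, 0.2877]
tcp_rot: [[0.526, 0.85, -0.0], [0.85, -0.526, 0.001], [0.001, -0.001, -1.0]]
wrist_force: [0.1, -0.5, 0.9]
opening: 1.002
grasp_force: 0.0
```

```bash
cat > pg.py <<'E'
from h import *
z=np.cos(np.pi/6)*-Z+.5*D
Rg=Rzy(z,YD)
g=DO+.005*D+[0,0,.009]
s=robot.read_state();print(s["time_s"],s["position"],s["qpos"],s["wrist_force"])
plan([("pre",g-.12*z,Rg),("grasp",g,Rg)])
E
python3 pg.py
```

```text
1.1 [ 0.4697 -0.2888  0.2877] [ 43.6436  12.4795 -18.6945  81.3423   3.9434  86.8712  -6.6154] [ 0.1338 -0.5073  0.9378]
pre lin [ 0.32   -0.1346  0.1696] rot [ 14.53  27.53 -54.34]
grasp lin [ 0.3538 -0.184   0.2736] rot [ 14.53  27.53 -54.34]
```

{"api": "send_rows", "payload": {"plan": [{"linear":[0.055,-0.02,0.0],"rotation":[2,4,-8],"gripper":0},{"linear":[0.11,-0.04,0.02],"rotation":[4,8,-16],"gripper":0},{"linear":[0.16,-0.06,0.05],"rotation":[6.5,12.5,-25],"gripper":0},{"linear":[0.21,-0.085,0.08],"rotation":[9,17,-33.5],"gripper":0},{"linear":[0.26,-0.11,0.11],"rotation":[11.2,21.2,-42],"gripper":0},{"linear":[0.3,-0.125,0.145],"rotation":[13.2,25,-49.5],"gripper":0},{"linear":[0.32,-0.135,0.17],"rotation":[14.5,27.5,-54.3],"gripper":0},{"linear":[0.32,-0.135,0.17],"rotation":[14.5,27.5,-54.3],"gripper":0}]}}

```text
time_s: 2.1
position: [0.5218, 0.0532, 0.1158]
tcp_rot: [[-0.346, 0.915, -0.206], [0.792, 0.403, 0.459], [0.503, -0.004, -0.864]]
wrist_force: [-0.1, -0.3, 0.6]
opening: 1.001
grasp_force: 0.0
```

```bash
python3 pg.py; python3 - <<'E'
from h import *
im=robot.camera("scene"); x0,y0,x1,y1=200,130,360,290
cv2.imwrite("pics/s1.png",im); cv2.imwrite("pics/t1.png",robot.camera("top"))
a=cv2.imread("pics/s1.png"); b=cv2.imread("pics/t1.png")
L=cv2.resize(a[130:290,200:330],None,fx=3,fy=3,interpolation=2); M=cv2.resize(b[130:290,215:345],None,fx=3,fy=3,interpolation=2)
cv2.imwrite("pics/m1.png",np.hstack([L,M]))
E
```

```text
2.1 [0.5218 0.0532 0.1158] [ 33.9685  30.8414 -34.8449  89.7731 -10.2576  77.8302  28.1231] [-0.0609 -0.3232  0.6293]
pre lin [ 0.0015  0.002  -0.0022] rot [-0.13 -0.18 -0.24]
grasp lin [0.0012 0.0022 0.1178] rot [-0.13 -0.18 -0.24]
```

View pics/m1.png

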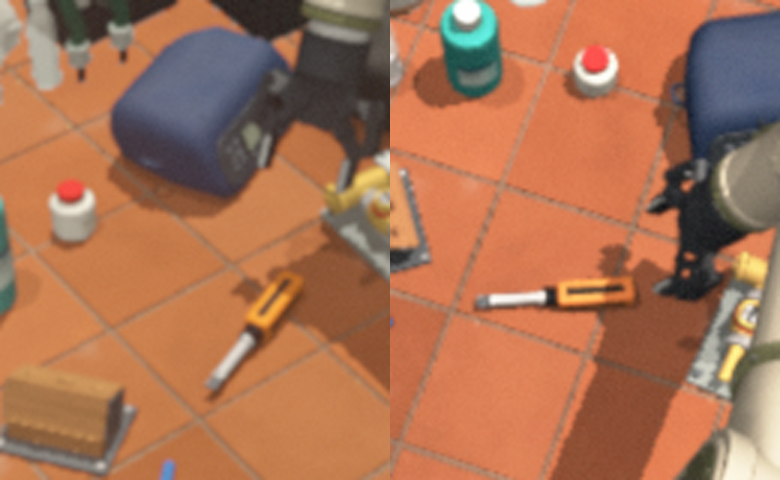

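The scene crop (left) and top crop (right) show the gripper tilted, open and lined up behind the handle, with the driver undisturbed (handle at about (275,303) and (595,292) in the composite). I go down and grip.

{"api": "send_rows", "payload": {"plan": [{"linear":[0.001,0.002,0.05],"rotation":[0,0,0],"gripper":0},{"linear":[0.001,0.002,0.085],"rotation":[0,0,0],"gripper":0},{"linear":[0.001,0.002,0.105],"rotation":[0,0,0],"gripper":0},{"linear":[0.001,0.002,0.117],"rotation":[0,0,0],"gripper":0},{"linear":[0.001,0.002,0.117],"rotation":[0,0,0],"gripper":255},{"linear":[0.001,0.002,0.117],"rotation":[0,0,0],"gripper":255},{"linear":[0.001,0.002,0.117],"rotation":[0,0,0],"gripper":255},{"linear":[0.001,0.002,0.117],"rotation":[0,0,0],"gripper":255}], "squeeze": 80}}

```text
time_s: 3.2
position: [0.5022, 0.1064, 0.0177]
tcp_rot: [[-0.347, 0.916, -0.199], [0.795, 0.4, 0.457], [0.498, 0.001, -0.867]]
wrist_force: [-0.5, 0.2, 0.2]
opening: 0.144
grasp_force: 0.0
```

{"api": "send_rows", "payload": {"plan": [{"linear":[0,0,0],"rotation":[0,0,0],"gripper":255},{"linear":[0,0,0],"rotation":[0,0,0],"gripper":255},{"linear":[0.01,0,-0.02],"rotation":[0,0,0],"gripper":255},{"linear":[0.03,0,-0.055],"rotation":[0,0,0],"gripper":255},{"linear":[0.055,0,-0.1],"rotation":[0,0,0],"gripper":255},{"linear":[0.08,0,-0.15],"rotation":[0,0,0],"gripper":255},{"linear":[0.08,0,-0.15],"rotation":[0,0,0],"gripper":255}]}}

```text
time_s: 4.08
position: [0.5065, 0.102, 0.1914]
tcp_rot: [[-0.351, 0.916, -0.192], [0.795, 0.4, 0.456], [0.495, 0.007, -0.869]]
wrist_force: [1.0, -0.6, -0.5]
opening: -0.003
grasp_force: 0.0
```

```bash
cat > ins.py <<'E'
from h import *
s=robot.read_state();print(s["time_s"],s["position"],s["qpos"],s["wrist_force"],s["opening"])
a=np.pi/6
z=np.sin(a)*BI+np.cos(a)*(-.866*BX-.5*Z)
Ri=Rzy(z,-BY)
# grasp point: 130 mm behind tip and 9*cos? off axis: g = DO+.005D+.009Z -> driver frame z off
up=.866*BX+.5*Z
G=lambda depth:BM+BI*(depth-.130)+up*.009
for d in(-.05,-.005,.02,.039): plan([(d,G(d),Ri)])
E
python3 ins.py
```

```text
4.075 [0.5065 0.102  0.1914] [ 32.7741  23.6734 -37.7021  89.3658 -13.8215  81.952   23.1157] [ 0.9786 -0.6131 -0.5311] -0.0030308208945619983
-0.05 lin [0.1337 0.1271 0.0567] rot [  0.39 -59.41 -12.25]
-0.005 lin [0.1336 0.1223 0.1015] rot [  0.39 -59.41 -12.25]
0.02 lin [0.1335 0.1196 0.1263] rot [  0.39 -59.41 -12.25]
0.039 lin [0.1335 0.1176 0.1452] rot [  0.39 -59.41 -12.25]
```

```bash
python3 - <<'E'
from h import *
cv2.imwrite("pics/s2.png",robot.camera("scene")); cv2.imwrite("pics/t2.png",robot.camera("top"))
a=cv2.imread("pics/s2.png"); b=cv2.imread("pics/t2.png")
L=cv2.resize(a[150:300,220:350],None,fx=3,fy=3,interpolation=2); M=cv2.resize(b[150:300,215:345],None,fx=3,fy=3,interpolation=2)
cv2.imwrite("pics/m2.png",np.hstack([L,M]))
E
```

```text
(no output)
```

View pics/m2.png

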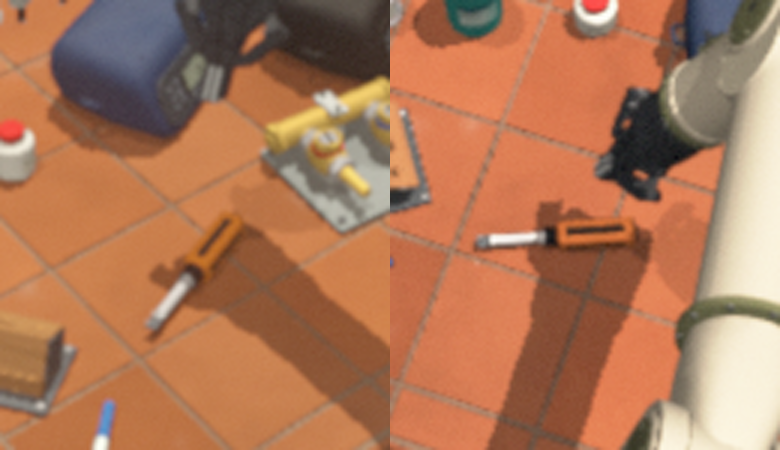

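The driver has not moved (handle at composite (595,233)), and the closed fingers are in the air with their tips at (605,170) in the top half and (212,90) in the scene half. I check the camera mapping against the known TCP.

```bash
python3 - <<'E'
from h import *
s=robot.read_state(); p=s["position"]+.008*s["tcp_rot"][:,2]
print("tip proj",proj("top",p),proj("scene",p),"seen top",215+215/3,150+170/3,"scene",220+212/3,150+92/3)
o,d=ray("top",286.7,206.7);o2,d2=ray("scene",290.7,180.7)
A=np.stack([d,-d2],1);k=np.linalg.lstsq(A,o2-o,rcond=None)[0];print(p,o+k[0]*d,o2+k[1]*d2)
# triangulate handle inlay centre & tip using both views
def tri(u,v):
    o,d=ray("top",*u);o2,d2=ray("scene",*v);k=np.linalg.lstsq(np.stack([d,-d2],1),o2-o,rcond=None)[0];return o+k[0]*d,o2+k[1]*d2
f=lambda x,y,X,Y:tri((190+x/4-.375,170+y/4-.375),(190+X/4-.375,165+Y/4-.375))
print("inlay",f(373,226,406,256));print("tip",f(214,244,320,380));print("red",f(581,259,560,123))
K,P=info("top");print(P)
E
```

```text
tip proj [279.9988 211.2604] [288.5415 194.2526] seen top 286.6666666666667 206.66666666666666 scene 290.6666666666667 180.66666666666666
[0.5025 0.1052 0.1804] [0.5119 0.0853 0.2166] [0.5141 0.087  0.2176]
inlay (array([0.5042, 0.098 , 0.0279]), array([0.5032, 0.0973, 0.0275]))
tip (array([0.4484, 0.2269, 0.0114]), array([0.4479, 0.2266, 0.0112]))
red (array([ 0.5224, -0.0834,  0.0642]), array([ 0.5205, -0.0847,  0.0636]))
[[ 0.3244  0.8942 -0.3086 -0.0404]
 [-0.9459  0.3048 -0.1111 -0.1143]
 [-0.0052  0.3279  0.9447  1.82  ]
 [ 0.      0.      0.      1.    ]]
```

```bash
python3 - <<'E'
from h import *
s=robot.read_state(); p=s["position"];z=s["tcp_rot"][:,2]
out=[]
for n,f in(("scene","pics/s2.png"),("top","pics/t2.png")):
    im=cv2.imread(f); c=proj(n,p); x0,y0=int(c[0])-30,int(c[1])-45
    k=7; I=cv2.resize(im[y0:y0+75,x0:x0+55],None,fx=k,fy=k,interpolation=2)
    for d in range(-60,21,10):
        q=proj(n,p+z*d/1000); q=((q-[x0,y0]+.5)*k).astype(int); cv2.circle(I,tuple(map(int,q)),3,(0,255,0) if d else (0,0,255),-1); cv2.putText(I,str(d),(int(q[0])+5,int(q[1])),0,.4,(0,255,255),1)
    out.append(I)
cv2.imwrite("pics/m3.png",np.hstack(out))
E
```

```text
(no output)
```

View pics/m3.png

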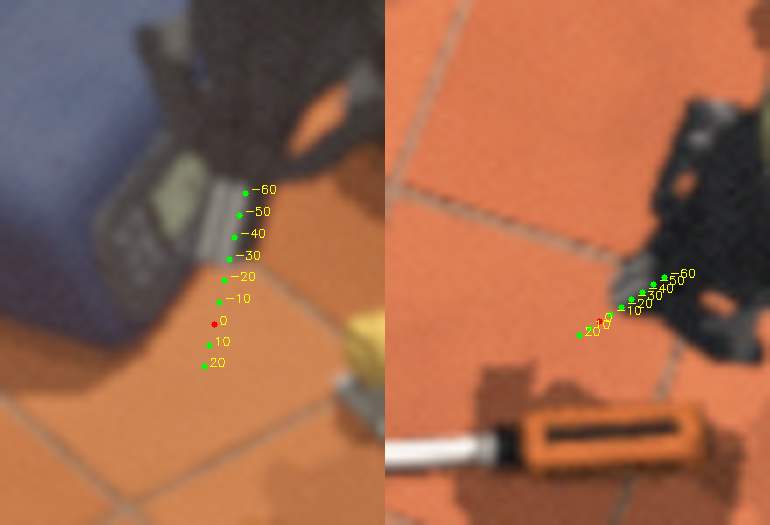

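```bash
cat >> h.py <<'E'
def tri(u,v):
    o,d=ray("top",*u);o2,d2=ray("scene",*v);k=np.linalg.lstsq(np.stack([d,-d2],1),o2-o,rcond=None)[0];a,b=o+k[0]*d,o2+k[1]*d2
    return (a+b)/2,np.linalg.norm(a-b)
E
python3 - <<'E'
from h import *
s=robot.read_state(); p=s["position"];M=s["tcp_rot"]
o={n:np.array([int(c) for c in proj(n,p)])-[30,45] for n in("top","scene")}
for a,b in(((615,292),(217,264)),((618,300),(222,264)),((612,285),(210,262))):
    q,e=tri(o["top"]+np.array([a[0]-385,a[1]])/7-.43,o["scene"]+np.array(b)/7-.43); print(q,e,"in tool",M.T@(q-p))
E
```

```text
[0.51   0.0955 0.2146] 0.0012755290286703995 in tool [ 0.0067  0.0029 -0.0276]
[0.5076 0.0935 0.2146] 0.000580658828300913 in tool [ 0.006  -0.0001 -0.0281]
[0.5123 0.0977 0.2154] 0.001542090209359986 in tool [ 0.0081  0.006  -0.0278]
```

The triangulated fingertips sit about 36 mm farther back along the tool z than the state implies, which explains the miss. I go back with about 33 mm extra depth and watch the force.

```bash
cat > pg.py <<'E'
from h import *
z=np.cos(np.pi/6)*-Z+.5*D
Rg=Rzy(z,YD)
g=DO+.005*D+[0,0,.009]
s=robot.read_state();print(s["time_s"],s["position"],s["wrist_force"],s["opening"])
plan([("pre",g-.06*z+.033*z,Rg),("grasp",g+.033*z,Rg)])
E
python3 pg.py
```

```text
4.175 [0.5041 0.1016 0.1873] [-0.1447 -0.6803  0.2363] 0.004887305883999987
pre lin [-0.0784 -0.0015  0.1273] rot [ 0.18  0.15 -0.23]
grasp lin [-0.0782 -0.0017  0.1873] rot [ 0.18  0.15 -0.23]
```

{"api": "send_rows", "payload": {"plan": [{"linear":[-0.04,-0.001,0.0],"rotation":[0,0,0],"gripper":0},{"linear":[-0.078,-0.001,0.03],"rotation":[0,0,0],"gripper":0},{"linear":[-0.078,-0.002,0.07],"rotation":[0,0,0],"gripper":0},{"linear":[-0.078,-0.002,0.11],"rotation":[0,0,0],"gripper":0},{"linear":[-0.078,-0.002,0.14],"rotation":[0,0,0],"gripper":0},{"linear":[-0.078,-0.002,0.155],"rotation":[0,0,0],"gripper":0},{"linear":[-0.078,-0.002,0.165],"rotation":[0,0,0],"gripper":0},{"linear":[-0.078,-0.002,0.17],"rotation":[0,0,0],"gripper":0}]}}

```text
time_s: 5.18
position: [0.4955, 0.1165, 0.0008]
tcp_rot: [[-0.347, 0.916, -0.199], [0.794, 0.4, 0.457], [0.498, 0.0, -0.867]]
wrist_force: [0.2, 0.8, 0.2]
opening: 1.002
grasp_force: 0.0
```

{"api": "send_rows", "payload": {"plan": [{"linear":[0,0,0.004],"rotation":[0,0,0],"gripper":0},{"linear":[0,0,0.008],"rotation":[0,0,0],"gripper":0},{"linear":[0,0,0.008],"rotation":[0,0,0],"gripper":0}]}}

```text
time_s: 5.55
position: [0.4937, 0.1202, -0.0059]
tcp_rot: [[-0.347, 0.916, -0.199], [0.794, 0.4, 0.457], [0.498, 0.0, -0.867]]
wrist_force: [-0.3, -0.9, -0.4]
opening: 1.001
grasp_force: 0.0
```

{"api": "send_rows", "payload": {"plan": [{"linear":[0,0,0.0],"rotation":[0,0,0],"gripper":255},{"linear":[0,0,0.0],"rotation":[0,0,0],"gripper":255},{"linear":[0,0,0.0],"rotation":[0,0,0],"gripper":255},{"linear":[0,0,0.0],"rotation":[0,0,0],"gripper":255},{"linear":[0,0,0.0],"rotation":[0,0,0],"gripper":255},{"linear":[0,0,0.0],"rotation":[0,0,0],"gripper":255}]}}

```text
time_s: 6.3
position: [0.4943, 0.12, -0.0055]
tcp_rot: [[-0.347, 0.917, -0.199], [0.795, 0.4, 0.457], [0.498, 0.001, -0.867]]
wrist_force: [-0.5, -2.1, 5.5]
opening: 0.333
grasp_force: 79.6
```

Gripped at about 28 mm opening. I lift and take the driver's pose in the tool frame from where it lay.

{"api": "send_rows", "payload": {"plan": [{"linear":[0.01,0,-0.02],"rotation":[0,0,0],"gripper":255},{"linear":[0.03,0,-0.055],"rotation":[0,0,0],"gripper":255},{"linear":[0.055,0,-0.1],"rotation":[0,0,0],"gripper":255},{"linear":[0.08,0,-0.15],"rotation":[0,-3,-1],"gripper":255},{"linear":[0.1,0.0,-0.18],"rotation":[0,-8,-2],"gripper":255}]}}

```text
time_s: 6.92
position: [0.4957, 0.1163, 0.2016]
tcp_rot: [[-0.402, 0.904, -0.144], [0.837, 0.427, 0.341], [0.37, 0.016, -0.929]]
wrist_force: [0.7, 0.2, -1.7]
opening: 0.333
grasp_force: 79.0
```

```bash
cat >> h.py <<'E'
R1=np.array([[-0.347,.917,-.199],[.795,.4,.457],[.498,.001,-.867]]);R1=Rzy(R1[:,2],R1[:,1]); P1=np.array([.4943,.12,-.0055])
dy=R1[:,1]; dx=U(np.cross(dy,Z)); dx=dx if dx@D>0 else -dx
RD=np.column_stack([dx,np.cross(Z,dx),Z])   # driver axes when gripped, z up
T_off=R1.T@(DO-P1); T_rot=R1.T@RD           # driver in tool frame
def plan_d(seq,off=None,rot=None,bias=np.zeros(3)):
    off=T_off if off is None else off; rot=T_rot if rot is None else rot
    s=robot.read_state(); p0,R0=s["position"],s["tcp_rot"]
    print(s["time_s"],p0,s["qpos"],s["wrist_force"],s["opening"])
    for l,tip,Rd in seq:   # tip position, driver rotation
        Rt=Rd@rot.T; t=tip-.135*Rd[:,0]-Rt@off+bias
        print(l,"lin",R0.T@(t-p0),"rot",R.from_matrix(R0.T@Rt).as_rotvec(degrees=True).round(2))
RB=np.column_stack([BI,np.cross(.866*BX+.5*Z,BI),.866*BX+.5*Z])
E
python3 - <<'E'
from h import *
print(T_off,T_rot)
plan_d([(d,BM+BI*d,RB) for d in(-.06,-.03,-.005,.039)])
E
```

```text
[-0.0093  0.0002 -0.029 ] [[ 0.8669  0.0003  0.4984]
 [-0.     -1.      0.0005]
 [ 0.4984 -0.0005 -0.8669]]
6.925 [0.4957 0.1163 0.2016] [ 29.5874  17.9592 -38.7314  91.9245 -10.0405  79.6898  19.4623] [ 0.6696  0.2057 -1.6618] 0.33303527786791143
-0.06 lin [0.097  0.1374 0.0454] rot [  0.19 -51.6  -10.44]
-0.03 lin [0.1011 0.1344 0.075 ] rot [  0.19 -51.6  -10.44]
-0.005 lin [0.1046 0.1318 0.0996] rot [  0.19 -51.6  -10.44]
0.039 lin [0.1106 0.1274 0.143 ] rot [  0.19 -51.6  -10.44]
```

{"api": "send_rows", "payload": {"plan": [{"linear":[0.018,0.025,0.0],"rotation":[0,-8.5,-2],"gripper":255},{"linear":[0.036,0.05,0.005],"rotation":[0,-17,-4],"gripper":255},{"linear":[0.054,0.075,0.01],"rotation":[0,-26,-5.5],"gripper":255},{"linear":[0.072,0.1,0.02],"rotation":[0,-35,-7],"gripper":255},{"linear":[0.085,0.12,0.033],"rotation":[0.1,-44,-9],"gripper":255},{"linear":[0.097,0.137,0.045],"rotation":[0.2,-51.6,-10.4],"gripper":255},{"linear":[0.097,0.137,0.045],"rotation":[0.2,-51.6,-10.4],"gripper":255},{"linear":[0.097,0.137,0.045],"rotation":[0.2,-51.6,-10.4],"gripper":255}]}}

```text
time_s: 7.92
position: [0.5724, 0.2729, 0.1956]
tcp_rot: [[-0.504, 0.814, 0.288], [0.706, 0.58, -0.407], [-0.498, -0.002, -0.867]]
wrist_force: [0.6, -0.4, -1.3]
opening: 0.333
grasp_force: 79.3
```

```bash
cat > mk.py <<'E'
import sys
from h import *
def comp(name,pts,c,w=55,h=75,k=7,draw=True):
    out=[]
    for n in("scene","top"):
        im=robot.camera(n); cv2.imwrite(f"pics/{name}_{n}.png",im); q=proj(n,c); x0,y0=int(q[0])-w//2,int(q[1])-h//2
        print(n,"origin",x0,y0)
        I=cv2.resize(im[y0:y0+h,x0:x0+w],None,fx=k,fy=k,interpolation=2)
        for p,col in pts:
            q=(proj(n,p)-[x0,y0]+.5)*k; cv2.circle(I,(int(q[0]),int(q[1])),2,col,-1)
        out.append(I)
    cv2.imwrite(f"pics/{name}.png",np.hstack(out))
def dpose(off=None,rot=None):
    off=T_off if off is None else off; rot=T_rot if rot is None else rot
    s=robot.read_state(); Rd=s["tcp_rot"]@rot; return s["position"]+s["tcp_rot"]@off,Rd
E
python3 - <<'E'
from mk import *
o,Rd=dpose()
pts=[(o+Rd[:,0]*.135,(0,0,255)),(o+Rd[:,0]*.095,(0,255,0)),(o+Rd[:,0]*.04,(0,255,0)),(o-Rd[:,0]*.05,(255,0,0)),(BM,(255,255,0))]
comp("m4",pts,BM+[0.02,-.03,.08])
plan_d([(d,BM+BI*d,RB) for d in(-.06,-.005,.039)])
E
```

```text
scene origin 196 192
top origin 194 150
8.025 [0.5737 0.2711 0.1968] [-20.0645  28.9657 -36.4501  81.5503  44.8462  87.7085 -26.4658] [-0.9022  0.0514 -0.5368] 0.32801134737565024
-0.06 lin [-0.0003  0.0008 -0.0007] rot [-0.05 -0.18 -0.06]
-0.005 lin [0.0473 0.0008 0.0269] rot [-0.05 -0.18 -0.06]
0.039 lin [0.0854 0.0008 0.0489] rot [-0.05 -0.18 -0.06]
```

View pics/m4.png

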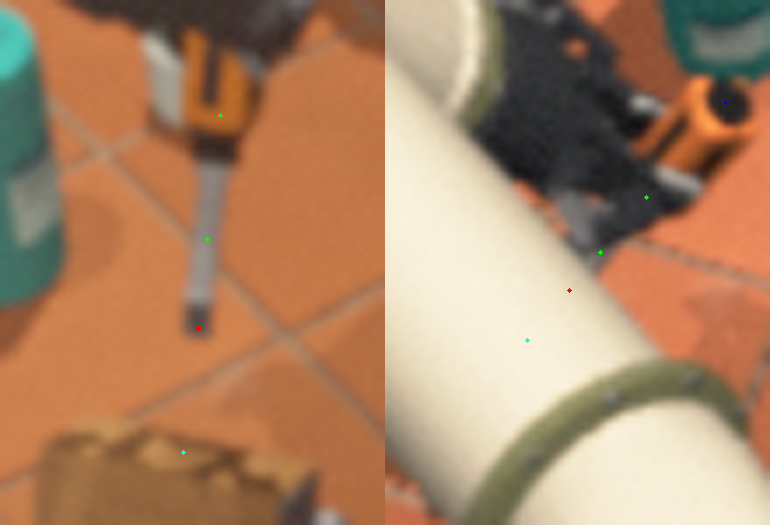

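The predicted points fall on the real driver: tip at (197,327) in the scene half, handle end at (728,98) in the top half. The offset is therefore fixed in the tool frame, and the tip lines up with the bore at (180,453). I insert.

{"api": "send_rows", "payload": {"plan": [{"linear":[0.025,0.001,0.014],"rotation":[0,0,0],"gripper":255},{"linear":[0.04,0.001,0.023],"rotation":[0,0,0],"gripper":255},{"linear":[0.047,0.001,0.027],"rotation":[0,0,0],"gripper":255},{"linear":[0.053,0.001,0.0305],"rotation":[0,0,0],"gripper":255},{"linear":[0.059,0.001,0.034],"rotation":[0,0,0],"gripper":255},{"linear":[0.064,0.001,0.037],"rotation":[0,0,0],"gripper":255},{"linear":[0.064,0.001,0.037],"rotation":[0,0,0],"gripper":255}]}}

```text
time_s: 8.9
position: [0.552, 0.3036, 0.1321]
tcp_rot: [[-0.503, 0.815, 0.289], [0.706, 0.58, -0.407], [-0.499, -0.001, -0.867]]
wrist_force: [-0.0, 0.3, -1.1]
opening: 0.331
grasp_force: 79.3
```

```bash
python3 - <<'E'
from h import *
plan_d([(d,BM+BI*d,RB) for d in(.02,.036,.04)])
E
```

```text
8.9 [0.552  0.3036 0.1321] [-23.7681  33.0176 -36.2163  84.681   46.5751  84.4281 -33.6476] [-0.0476  0.254  -1.101 ] 0.33096963754829417
0.02 lin [ 0.0028 -0.0002  0.0028] rot [-0.01 -0.19  0.13]
0.036 lin [ 0.0166 -0.0002  0.0108] rot [-0.01 -0.19  0.13]
0.04 lin [ 0.0201 -0.0002  0.0128] rot [-0.01 -0.19  0.13]
```

No contact force with the tip about 17 mm in, so it is in the bore. I continue to just short of the floor.

{"api": "send_rows", "payload": {"plan": [{"linear":[0.006,0,0.004],"rotation":[0,0,0],"gripper":255},{"linear":[0.012,0,0.0075],"rotation":[0,0,0],"gripper":255},{"linear":[0.017,0,0.0105],"rotation":[0,0,0],"gripper":255},{"linear":[0.017,0,0.0105],"rotation":[0,0,0],"gripper":255}]}}

```text
time_s: 9.4
position: [0.5464, 0.3114, 0.1144]
tcp_rot: [[-0.503, 0.815, 0.289], [0.706, 0.58, -0.407], [-0.499, -0.001, -0.867]]
wrist_force: [-0.5, 0.0, -1.6]
opening: 0.331
grasp_force: 79.4
```

```bash
python3 - <<'E'
from h import *
plan_d([(d,BM+BI*d,RB) for d in(.036,.04)])
E
```

```text
9.4 [0.5464 0.3114 0.1144] [-24.755   34.2458 -36.0562  85.345   47.1129  83.5377 -35.5305] [-0.4812  0.006  -1.6116] 0.33074476156005117
0.036 lin [-0.0005 -0.0002  0.0002] rot [-0.01 -0.19  0.13]
0.04 lin [ 0.003  -0.0002  0.0022] rot [-0.01 -0.19  0.13]
```

{"api": "send_rows", "payload": {"plan": [{"linear":[0,0,0],"rotation":[0,0,0],"gripper":0},{"linear":[0,0,0],"rotation":[0,0,0],"gripper":0},{"linear":[0,0,0],"rotation":[0,0,0],"gripper":0},{"linear":[0,0,0],"rotation":[0,0,0],"gripper":0},{"linear":[0,0,-0.02],"rotation":[0,0,0],"gripper":0},{"linear":[0,0,-0.06],"rotation":[0,0,0],"gripper":0},{"linear":[0,0,-0.12],"rotation":[0,0,0],"gripper":0},{"linear":[0,0,-0.15],"rotation":[0,0,0],"gripper":0}]}}

```text
time_s: 10.4
position: [0.5016, 0.3754, 0.2494]
tcp_rot: [[-0.504, 0.813, 0.292], [0.707, 0.582, -0.402], [-0.496, 0.004, -0.868]]
wrist_force: [-0.4, 0.9, -0.8]
opening: 1.003
grasp_force: 0.0
```

```bash
cat > g2.py <<'E'
from mk import *
# second grasp: tool z along bore, tool y along -BY ; real grasp point = TCP reported + R*(0,0,-.011) + tool offset; 
# offset calibrated: grasp 1 real grasp on driver: assume real fingertips at reported TCP + z*(-.028)
Rt=Rzy(BI,-BY)
END=BM+BI*(.04-.185)
TO=.028  # fingertip lies this far behind reported TCP
def tcp(ftip): # fingertip point -> "grasp" argument of plan
    return ftip+Rt[:,2]*(TO-.011)
s=robot.read_state();print(s["time_s"],s["position"],s["qpos"],s["opening"],s["wrist_force"])
plan([("pre",tcp(END-.06*BI),Rt),("grasp",tcp(END+.040*BI),Rt)])
E
python3 g2.py
python3 - <<'E'
from mk import *
pts=[(BM+BI*(.04-.185),(255,0,0)),(BM,(255,255,0)),(BM+BI*(.04-.095),(0,255,0))]
comp("m5",pts,BM+[0.02,-.03,.06])
E
```

```text
10.4 [0.5016 0.3754 0.2494] [-31.7655  31.1049 -38.4848  72.128   43.9999  99.0954 -32.4096] 1.002820401220399 [-0.3941  0.9325 -0.7987]
pre lin [-0.0778 -0.0011  0.0879] rot [ 0.23 59.75  0.29]
grasp lin [ 0.0086 -0.0012  0.1382] rot [ 0.23 59.75  0.29]
scene origin 197 197
top origin 194 152
```

View pics/m5.png

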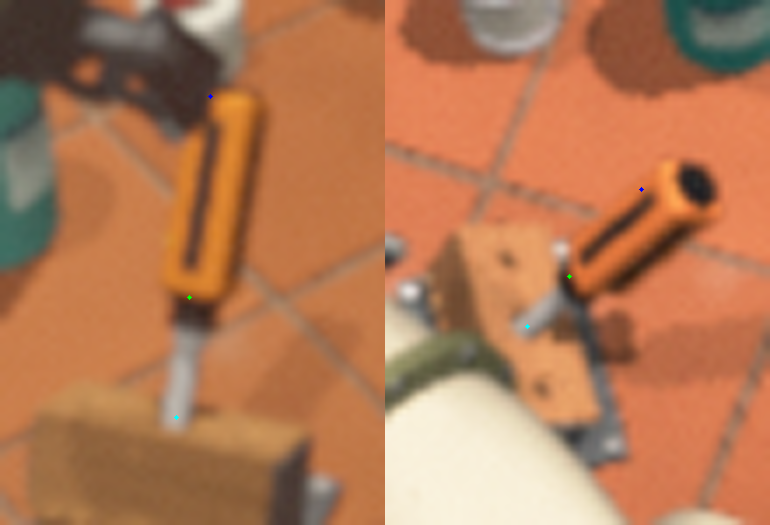

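The driver stands in the bore and leans a little more than nominal. Its end face is at (240,98) in the scene half and (697,184) in the top half; the predictions were (210,96) and (641,189). I triangulate it.

```bash
python3 - <<'E'
from h import *
f=lambda t,s:tri(np.array([194,152])+np.array([t[0]-385,t[1]])/7-.43,np.array([197,197])+np.array(s)/7-.43)
E_=f((697,184),(241,98))
M=f((525,330),(175,422)); C=f((575,290),(190,315))
e=E_[0]; print("end",E_,"mouth",M,"neck",C,"pred",BM+BI*(.04-.185))
a=U(BM-e); print("axis end->mouth",a,"len",np.linalg.norm(BM-e),"angle to bore",np.degrees(np.arccos(a@BI)),"in block",a@BX,a@BY,a[2])
E
```

```text
end (array([0.573 , 0.2769, 0.1614]), np.float64(0.005898563849097291)) mouth (array([0.513 , 0.3577, 0.0568]), np.float64(0.0013367599768024257)) neck (array([0.5302, 0.3332, 0.0934]), np.float64(0.003935639637063203)) pred [0.5563 0.2975 0.184 ]
axis end->mouth [-0.4102  0.5583 -0.7212] len 0.14289014021612892 angle to bore 13.869606075298611 in block 0.6926526019681666 0.011984352777717911 -0.7211518230389078
```

```bash
python3 - <<'E'
from h import *
f=lambda n,o,x,y:ray(n,*(np.array(o)+np.array([x,y])/7-.43))
o,d=f("top",(194,152),697-385,184); d=U(d)
for r in(.145,.150):
    b=d@(o-BM); c=(o-BM)@(o-BM)-r*r
    for sg in(-1,1):
        disc=b*b-c
        if disc<0: print("none");continue
        e=o+d*(-b+sg*disc**.5); a=U(BM-e); print(r,e,"in block",a@BX,a@BY,a[2],"lean",np.degrees(np.arcsin(a@BX)),"scene px",(proj("scene",e)-[197,197]+.5)*7)
for L in(30,33,36,39,42):
    a=np.sin(np.radians(L))*BX-np.cos(np.radians(L))*Z; e=BM-a*.145; 
    m=BM-a*.055
    print(L,(proj("top",e)-[194,152]+.5)*7+[385,0],(proj("scene",e)-[197,197]+.5)*7,"neck",(proj("top",m)-[194,152]+.5)*7+[385,0],(proj("scene",m)-[197,197]+.5)*7)
E
```

```text
0.145 [0.5744 0.2782 0.1645] in block 0.6810173446588825 0.02467004744793957 -0.7318325626580624 lean 42.92319318406637 scene px [230.4995  89.9225]
0.145 [ 0.6381  0.3188 -0.0071] in block 0.706129932332256 0.5453896349894762 0.4515339385742233 lean 44.92090200648982 scene px [120.3594 326.231 ]
0.15 [0.5718 0.2765 0.1714] in block 0.6573377770048335 0.0035479722343116178 -0.753570521535459 lean 41.09715119264842 scene px [235.3495  79.5168]
0.15 [ 0.6407  0.3205 -0.014 ] in block 0.6835712574199321 0.5475097207885224 0.4826151849210815 lean 43.123347979172536 scene px [116.2903 334.9614]
30 [641.6347 189.5166] [210.8735  96.7404] neck [569.1619 276.3677] [189.546  297.6786]
33 [655.8214 189.2265] [217.5061  93.9617] neck [574.4121 276.1847] [192.0732 296.2765]
36 [669.5651 189.3353] [223.9624  92.1082] neck [579.5213 276.1423] [194.5493 295.2141]
39 [682.8249 189.8395] [230.2267  91.1719] neck [584.4751 276.2401] [196.9676 294.4925]
42 [695.5626 190.7344] [236.2842  91.1423] neck [589.2596 276.4776] [199.3219 294.1119]
```

```bash
cat >> h.py <<'E'
L=np.radians(39); A2=np.sin(L)*BX-np.cos(L)*Z; END=np.array([.5735,.278,.164]); RT2=Rzy(A2,-BY)
def ft(p,Rt,TO=.028): return p+Rt[:,2]*(TO-.011)   # fingertip point -> plan() argument
E
cat > g2.py <<'E'
from h import *
s=robot.read_state();print(s["time_s"],s["position"],s["qpos"],s["opening"],s["wrist_force"])
plan([("pre",ft(END-.07*A2,RT2),RT2),("near",ft(END+.01*A2,RT2),RT2),("grasp",ft(END+.038*A2,RT2),RT2)])
E
python3 g2.py
```

```text
10.5 [0.5016 0.3764 0.2498] [-31.8005  31.066  -38.5186  72.1119  44.0157  99.0169 -32.4268] 1.0010302334083976 [-0.5914  0.209  -0.4271]
pre lin [-0.1025  0.0006  0.1197] rot [ 0.34 68.7   0.4 ]
near lin [-0.028   0.0005  0.1487] rot [ 0.34 68.7   0.4 ]
grasp lin [-0.0019  0.0005  0.1589] rot [ 0.34 68.7   0.4 ]
```

{"api": "send_rows", "payload": {"plan": [{"linear":[-0.02,0,-0.05],"rotation":[0,4,0],"gripper":0},{"linear":[-0.06,0,-0.09],"rotation":[0,13,0],"gripper":0},{"linear":[-0.11,0,-0.09],"rotation":[0,23,0],"gripper":0},{"linear":[-0.15,0,-0.06],"rotation":[0,33,0],"gripper":0},{"linear":[-0.17,0,-0.02],"rotation":[0,43,0],"gripper":0},{"linear":[-0.17,0,0.03],"rotation":[0.2,53,0.2],"gripper":0},{"linear":[-0.15,0,0.08],"rotation":[0.3,63,0.3],"gripper":0},{"linear":[-0.115,0.001,0.115],"rotation":[0.3,68.7,0.4],"gripper":0}]}}

```text
time_s: 11.5
position: [0.5976, 0.2397, 0.1988]
tcp_rot: [[-0.437, 0.824, -0.362], [0.643, 0.567, 0.514], [0.629, -0.008, -0.777]]
wrist_force: [1.3, -0.2, -0.9]
opening: 0.999
grasp_force: 0.0
```

```bash
python3 g2.py; python3 - <<'E'
from mk import *
comp("m6",[(END,(255,0,0)),(BM,(255,255,0)),(END-.07*A2,(0,255,0))],END+[0.0,0,.02])
E
```

```text
11.5 [0.5976 0.2397 0.1988] [ 18.6412  47.1782 -47.7831  62.6369  -4.754   92.0184  13.2836] 0.9988829756897161 [ 1.2699 -0.2322 -0.8738]
pre lin [0.0132 0.0022 0.0135] rot [ 0.1   0.02 -0.89]
near lin [0.0133 0.0021 0.0935] rot [ 0.1   0.02 -0.89]
grasp lin [0.0133 0.002  0.1215] rot [ 0.1   0.02 -0.89]
scene origin 202 167
top origin 210 138
```

View pics/m6.png

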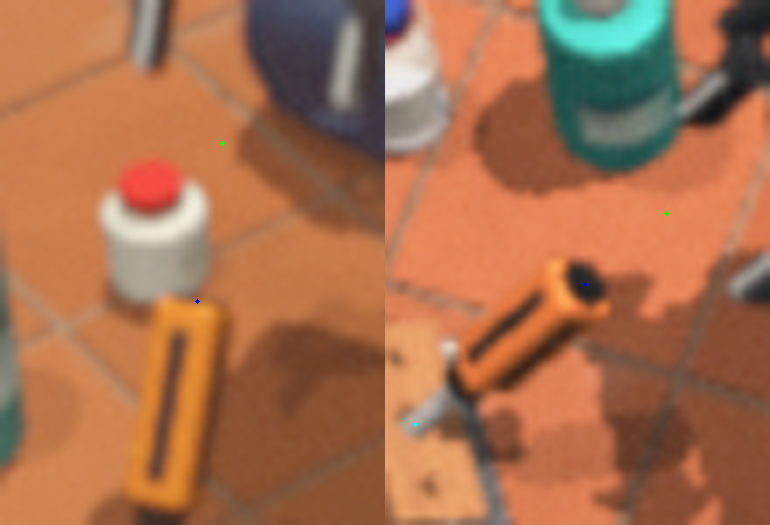

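The end face is at (197,301) in the scene half and (585,284) in the top half, which agrees with my estimate. The fingertips are at scene (147,65) and (345,100), and top (685,110) and (740,290). That is 10 pictures viewed, so from here I measure by code only.

```bash
python3 - <<'E'
from h import *
f=lambda t,s:tri(np.array([210,138])+np.array([t[0]-385,t[1]])/7-.43,np.array([202,167])+np.array(s)/7-.43)
s=robot.read_state()
for t,c in(((685,110),(147,65)),((740,290),(345,100))):
    q,e=f(t,c); print(q,e,"in tool",s["tcp_rot"].T@(q-s["position"]))
e=END; print("END in tool",s["tcp_rot"].T@(e-s["position"]), f((585,284),(197,304)))
E
```

```text
[0.6445 0.2486 0.2362] 0.0022848173883426334 in tool [ 0.01    0.0457 -0.048 ]
[0.5687 0.1944 0.2358] 0.004198371532831958 in tool [ 0.0078 -0.0474 -0.047 ]
END in tool [0.0142 0.0057 0.0495] (array([0.5739, 0.2781, 0.1623]), np.float64(0.0007245585914704598))
```

{"api": "send_rows", "payload": {"plan": [{"linear":[0.008,0.003,0.03],"rotation":[0,0,-0.9],"gripper":0},{"linear":[0.008,0.003,0.06],"rotation":[0,0,-0.9],"gripper":0},{"linear":[0.008,0.003,0.085],"rotation":[0,0,-0.9],"gripper":0},{"linear":[0.008,0.003,0.105],"rotation":[0,0,-0.9],"gripper":0},{"linear":[0.008,0.003,0.115],"rotation":[0,0,-0.9],"gripper":0},{"linear":[0.008,0.003,0.115],"rotation":[0,0,-0.9],"gripper":0}]}}

```text
time_s: 12.35
position: [0.5522, 0.3113, 0.1196]
tcp_rot: [[-0.46, 0.81, -0.363], [0.63, 0.586, 0.509], [0.625, 0.006, -0.78]]
wrist_force: [0.1, -0.1, -0.6]
opening: 0.997
grasp_force: 0.0
```

{"api": "send_rows", "payload": {"plan": [{"linear":[0,0,0],"rotation":[0,0,0],"gripper":255},{"linear":[0,0,0],"rotation":[0,0,0],"gripper":255},{"linear":[0,0,0],"rotation":[0,0,0],"gripper":255},{"linear":[0,0,0],"rotation":[0,0,0],"gripper":255},{"linear":[0,0,0],"rotation":[0,0,0],"gripper":255},{"linear":[0,0,0],"rotation":[0,0,0],"gripper":255}], "squeeze": 110}}

```text
time_s: 13.1
position: [0.5521, 0.3096, 0.118]
tcp_rot: [[-0.457, 0.811, -0.364], [0.631, 0.585, 0.509], [0.626, 0.003, -0.78]]
wrist_force: [-2.2, -4.5, 4.6]
opening: 0.34
grasp_force: 107.9
```

```bash
python3 - <<'E'
from h import *
s=robot.read_state();M=s["tcp_rot"];p=s["position"];print(s)
print("END in tool",M.T@(END-p),"axis in tool",M.T@A2,M.T@U(BM-END),"BM",M.T@(BM-p))
print("world dirs in tool: -A2",-M.T@A2,"-BI",-M.T@BI)
np.savez("g2.npz",p=p,M=M)
E
```

```text
{'time_s': 13.1, 'qpos': array([ 16.5382,  47.4295, -48.5667,  74.9635,  -4.3663,  78.4315,
        13.3516]), 'qd': array([ 0.0581,  0.0903,  0.0681, -0.0183, -0.0516, -0.1441, -0.0906]), 'tau': array([ -1.9882, -69.9981, -21.6104, -28.8301,  -3.9697,  -1.3609,
        -0.0467]), 'position': array([0.5521, 0.3096, 0.118 ]), 'tcp_rot': array([[-0.4575,  0.8112, -0.3642],
       [ 0.6314,  0.5847,  0.5093],
       [ 0.6261,  0.003 , -0.7797]]), 'wrist_force': array([-2.2414, -4.463 ,  4.6362]), 'ft_torque': array([-1.1775,  0.671 ,  1.0562]), 'grasp_force': 107.85654544830322, 'opening': 0.34014683901912596}
END in tool [-0.0009 -0.0009 -0.0597] axis in tool [0.0041 0.0029 1.    ] [ 0.0734 -0.0158  0.9972] BM [ 0.0097 -0.0032  0.0842]
world dirs in tool: -A2 [-0.0041 -0.0029 -1.    ] -BI [ 0.1524 -0.0015 -0.9883]
```

{"api": "send_rows", "payload": {"plan": [{"linear":[0,0,-0.005],"rotation":[0,0,0],"gripper":255},{"linear":[0,0,-0.012],"rotation":[0,0,0],"gripper":255},{"linear":[0,0,-0.022],"rotation":[0,0,0],"gripper":255},{"linear":[0,0,-0.035],"rotation":[0,0,0],"gripper":255},{"linear":[0,0,-0.055],"rotation":[0,0,0],"gripper":255},{"linear":[0,0,-0.09],"rotation":[0,0,0],"gripper":255},{"linear":[0,0,-0.12],"rotation":[0,0,0],"gripper":255},{"linear":[0,0,-0.12],"rotation":[0,0,0],"gripper":255}]}}

```text
time_s: 14.1
position: [0.5988, 0.2477, 0.2138]
tcp_rot: [[-0.458, 0.814, -0.357], [0.633, 0.581, 0.512], [0.624, 0.009, -0.781]]
wrist_force: [0.2, -0.0, -3.4]
opening: 0.34
grasp_force: 110.2
```

```bash
cat > det.py <<'E'
from mk import *
# driver blobs: predicted axis line in tool; find orange handle centroid+direction and tip by colour in both views
g=np.load("g2.npz")
def orange(im):
    h=cv2.cvtColor(im,cv2.COLOR_BGR2HSV); return cv2.inRange(h,(8,170,150),(22,255,255))
if __name__=="__main__":
    s=robot.read_state();M=s["tcp_rot"];p=s["position"];print(s["time_s"],p,s["opening"],s["wrist_force"])
    e=np.array([-.0009,-.0009,-.0597])
    for n in("scene","top"):
        im=robot.camera(n); cv2.imwrite(f"pics/d_{n}.png",im)
        for k in(0,.05,.09,.11,.13,.15,.17,.185):
            q=proj(n,p+M@(e+[0,0,k])); print(n,k,q.round(1),end=" ")
            x,y=q.astype(int)
            if 0<x<560 and 0<y<420:
                print(im[y,x])
E
python3 det.py
```

```text
14.1 [0.5988 0.2477 0.2138] 0.33959962641789937 [ 0.2366 -0.0017 -3.4288]
scene 0 [235.6 169.6] [ 83 135 198]
scene 0.05 [232.9 185.8] [ 57 114 188]
scene 0.09 [230.7 198.8] [ 45 112 193]
scene 0.11 [229.6 205.2] [142 151 159]
scene 0.13 [228.6 211.6] [173 182 189]
scene 0.15 [227.5 218.1] [173 181 188]
scene 0.17 [226.5 224.5] [144 153 160]
scene 0.185 [225.7 229.3] [ 93 102 122]
top 0 [258.8 159.4] [26 27 28]
top 0.05 [250.1 166.9] [ 57 115 222]
top 0.09 [243.4 172.8] [ 61 118 223]
top 0.11 [240.2 175.6] [ 44  85 162]
top 0.13 [237.  178.5] [134 139 149]
top 0.15 [233.8 181.2] [144 152 161]
top 0.17 [230.7 184. ] [160 166 176]
top 0.185 [228.4 186. ] [112 114 118]
```

The predicted axis lies on the driver in both views, so the second grip is good. Next I need the slot's angle, from the first top picture.

```bash
python3 - <<'E'
from h import *
im=cv2.imread("pics/top0.png"); g=cv2.cvtColor(im,cv2.COLOR_BGR2GRAY).astype(float)
sat=cv2.cvtColor(im,cv2.COLOR_BGR2HSV)[...,1]
for nm,c in(("red",RED),("blue",np.array([.5144,-.1751,.057]))):
    c=c.copy(); c[2]=.0645
    my=np.array([.086,.996,0])
    # rectify top view of spindle: 1 mm grid in manifold axes (rows: +x far at top; cols: +y left)
    r=np.arange(16,-17,-2)
    G=[[cv2.getRectSubPix(g.astype(np.float32),(1,1),tuple(map(float,proj("top",c+a/1000*MX+b/1000*my))))[0,0] for b in r] for a in r]
    G=np.array(G); print(nm); print(G.astype(int))
    # orientation test: dark line within R=9, at angle th clockwise
    best=[]
    for dx in np.arange(-4,5,1):
      for dy in np.arange(-4,5,1):
        for th in range(-20,31,2):
            t=np.radians(th); u=np.cos(t)*MX-np.sin(t)*my; v=np.sin(t)*MX+np.cos(t)*my
            c2=c+dx/1000*MX+dy/1000*my
            f=lambda off:np.mean([cv2.getRectSubPix(g.astype(np.float32),(1,1),tuple(map(float,proj("top",c2+k/1000*u+off/1000*v))))[0,0] for k in(-8,-5,-2,2,5,8)])
            best.append(((f(6)+f(-6))/2-f(0),dx,dy,th))
    best.sort(reverse=True);print(best[:6])
E
```

```text
red
[[145 139 147 167 187 204 214 217 211 208 210 210 203 191 176 162 144]
 [142 149 168 193 214 224 221 212 207 206 206 215 213 212 196 181 165]
 [149 165 194 213 224 225 223 209 188 180 184 206 215 217 206 199 183]
 [149 174 201 219 227 229 224 200 160 154 168 195 212 213 209 202 192]
 [158 187 211 224 229 233 226 201 161 153 170 191 211 211 204 200 196]
 [162 193 212 221 228 234 220 198 165 148 179 207 217 215 203 197 192]
 [169 195 216 218 222 224 215 188 167 167 194 227 225 217 207 198 189]
 [173 193 206 212 217 218 212 182 155 175 204 225 229 219 209 203 189]
 [165 188 198 208 217 218 206 181 161 182 214 229 230 218 208 206 195]
 [160 183 198 209 218 223 204 181 173 185 215 230 226 217 210 208 200]
 [155 178 197 207 217 221 207 178 175 188 215 235 225 218 216 214 195]
 [148 167 186 201 217 218 210 180 168 189 209 224 222 215 209 201 181]
 [133 150 171 191 211 216 208 189 171 189 203 215 218 208 197 186 168]
 [118 130 152 179 201 215 210 204 191 193 205 213 216 201 182 167 152]
 [106 114 129 155 178 202 207 205 194 195 208 209 196 180 164 150 143]
 [102 105 105 129 151 170 177 182 186 185 184 184 172 159 148 139 137]
 [106 101  99 114 124 135 143 154 157 157 156 158 153 142 132 130 140]]Traceback (most recent call last):
  File "<stdin>", line 19, in <module>
  File "<stdin>", line 18, in <lambda>
  File "h.py", line 10, in proj
    K,P=info(n); c=(np.array(p)-P[:3,3])@P[:3,:3]; q=K@(c*[1,-1,-1]); return q[:2]/q[2]
        ~~~~^^^
  File "h.py", line 4, in info
    def info(n): i=robot.camera_info(n); return np.array(i["camera_matrix"]),np.array(i["pose"])
                   ~~~~~~~~~~~~~~~~~^^^
ValueError: time passes only in moves, steps and waits
```

```bash
python3 - <<'E'
s=open("h.py").read()
s=s.replace('def info(n): i=robot.camera_info(n); return np.array(i["camera_matrix"]),np.array(i["pose"])','''import os
if not os.path.exists("cam.npz"): np.savez("cam.npz",**{n+k:np.array(robot.camera_info(n)[v]) for n in("top","scene") for k,v in(("K","camera_matrix"),("P","pose"))})
_c=dict(np.load("cam.npz"))
def info(n): return _c[n+"K"],_c[n+"P"]''')
s+='''
RED=np.array([.5242,-.0839,.057])
TIP=np.array([.002,-.002,.125])   # tip in tool frame, second grasp
def plan_t(seq,tip=None):
    """seq: label, world tip position, slot yaw deg (tool y), tool z down"""
    tip=TIP if tip is None else tip
    s=robot.read_state(); p0,R0=s["position"],s["tcp_rot"]; print(s["time_s"],p0,s["qpos"],s["wrist_force"],s["opening"])
    for l,w,a in seq:
        Rt=Rzy(-Z,[np.cos(np.radians(a)),np.sin(np.radians(a)),0])
        print(l,"lin",R0.T@(np.array(w)-Rt@tip-p0),"rot",R.from_matrix(R0.T@Rt).as_rotvec(degrees=True).round(2))
'''
open("h.py","w").write(s)
E
python3 - <<'E'
from h import *
plan_t([("via",[.54,.08,.14],10),("hover",RED+[0,0,.043],-12)])
E
```

```text
14.2 [0.5959 0.2493 0.2112] [ 17.8036  46.7375 -48.3085  61.7547  -4.7229  92.7544  13.3173] [ 0.1741  0.5432 -1.7912] 0.3354420617572595
via lin [-0.0496 -0.1432 -0.1098] rot [ -8.47 -38.17  24.84]
hover lin [-0.171  -0.253  -0.1566] rot [-15.92 -36.58  45.96]
```

{"api": "send_rows", "payload": {"plan": [{"linear":[-0.01,-0.03,-0.05],"rotation":[-1.7,-8,5],"gripper":255},{"linear":[-0.02,-0.06,-0.09],"rotation":[-3.5,-16,10],"gripper":255},{"linear":[-0.03,-0.1,-0.11],"rotation":[-5.5,-25,15.5],"gripper":255},{"linear":[-0.05,-0.143,-0.12],"rotation":[-7.5,-33,21],"gripper":255},{"linear":[-0.085,-0.175,-0.135],"rotation":[-10,-37,28],"gripper":255},{"linear":[-0.12,-0.21,-0.15],"rotation":[-13,-37.5,36],"gripper":255},{"linear":[-0.15,-0.235,-0.157],"rotation":[-15,-37,42.5],"gripper":255},{"linear":[-0.171,-0.253,-0.157],"rotation":[-15.9,-36.6,46],"gripper":255}]}}

```text
time_s: 15.2
position: [0.5248, -0.0878, 0.224]
tcp_rot: [[0.211, 0.978, -0.003], [0.978, -0.211, -0.0], [-0.001, -0.003, -1.0]]
wrist_force: [0.9, -0.5, -1.5]
opening: 0.334
grasp_force: 109.8
```

{"api": "send_rows", "payload": {"plan": [{"linear":[0,0,0],"rotation":[0,0,0],"gripper":255},{"linear":[0,0,0],"rotation":[0,0,0],"gripper":255},{"linear":[0,0,0],"rotation":[0,0,0],"gripper":255}]}}

```text
time_s: 15.58
position: [0.5265, -0.0849, 0.2261]
tcp_rot: [[0.205, 0.979, 0.0], [0.979, -0.205, -0.0], [-0.0, 0.0, -1.0]]
wrist_force: [-0.2, 0.2, -1.3]
opening: 0.339
grasp_force: 109.8
```

```bash
python3 - <<'E'
from h import *
plan_t([("hover",RED+[0,0,.043],-12)])
s=robot.read_state();M=s["tcp_rot"];p=s["position"];e=np.array([-.0009,-.0009,-.0597])
for n in("top","scene"):
    im=robot.camera(n); cv2.imwrite(f"pics/v_{n}.png",im); h=cv2.cvtColor(im,cv2.COLOR_BGR2HSV)
    print(n,"red",proj(n,RED+[0,0,.0075]),"tip",proj(n,p+M@TIP))
    for k in(.05,.085,.11,.13,.15,.165,.175,.185,.195,.21):
        w=p+M@(e+[0.02*k,-.005*k,k]); q=proj(n,w); y=int(round(q[1])); x=int(round(q[0]))
        print(n,k,q.round(1),"S",h[y,x-8:x+9,1],"V",h[y,x-8:x+9,2])
E
```

```text
15.575 [ 0.5265 -0.0849  0.2261] [ 34.4315  12.8677 -33.8842  90.0654   7.2612  79.2791 -11.9539] [-0.2387  0.206  -1.318 ] 0.33882989539131386
hover lin [-0.0015 -0.0004  0.0011] rot [0.   0.   0.19]
top red [335.1775 233.9082] tip [335.709  230.3433]
top 0.05 [339.8 217.3] S [35 31 31 30 29 27 27 26 27 27 27 27 30 29 30 32 33] V [246 248 249 249 250 250 251 251 251 251 250 250 250 249 248 247 247]
top 0.085 [338.7 220.8] S [32 30 30 30 31 27 29 27 27 27 28 28 30 29 32 34 35] V [247 248 249 249 250 250 250 251 251 250 250 250 250 249 248 247 246]
top 0.11 [337.8 223.3] S [30 29 29 30 28 28 27 28 27 28 28 27 30 31 32 31 37] V [247 248 249 249 250 250 251 251 251 251 250 250 250 249 249 248 245]
top 0.13 [337.2 225.2] S [34 30 28 29 30 28 27 26 28 25 28 30 29 31 30 30 35] V [246 248 249 249 250 250 251 251 251 251 251 250 250 249 249 248 247]
top 0.15 [336.6 227. ] S [32 31 30 30 30 26 27 26 27 27 27 28 30 29 33 34 36] V [247 248 249 250 250 250 250 251 251 251 251 250 250 249 248 247 246]
top 0.165 [336.1 228.4] S [33 30 29 30 29 28 28 27 26 26 28 28 29 30 31 32 35] V [246 248 249 24
[... 1689 characters left out ...]
 206 220 233 240 244]
scene 0.175 [328.6 184.3] S [162 161 160 143 101  56  33  24  18  15  16  31  60  87 114 137 142] V [190 190 190 187 174 146 125 160 217 245 239 223 231 239 240 236 232]
scene 0.185 [328.5 186.6] S [151 142 137 133 128 130 133 133  84  45  23  20  26  31  44  72 123] V [215 228 239 247 251 244 221 174 151 181 207 206 183 183 184 188 190]
scene 0.195 [328.3 188.9] S [126 125 128 130 131 135 137 139 141 144 128 115 130 143 144 147 143] V [252 253 253 252 249 246 240 225 206 189 172 158 151 160 167 160 153]
scene 0.21 [328.1 192.4] S [140 136 120 103 102 112 131 144 143 133 130 117  91  63  45  43  38] V [236 236 233 223 211 203 200 200 198 194 190 181 163 146 130 113 107]
```

```bash
python3 - <<'E'
from h import *
my=np.array([.086,.996,0]); r=np.arange(18,-19,-2); A,B=np.meshgrid(r,r,indexing="ij")
for n in("top","scene"):
    im=cv2.imread(f"pics/{n}0.png"); h=cv2.cvtColor(im,cv2.COLOR_BGR2HSV).astype(np.float32)
    for nm,c in(("red",RED+[0,0,.0075]),("blue",RED+[0,0,.0075]-.092*my)):
        P=np.array([[proj(n,c+a/1000*MX+b/1000*my) for b in r] for a in r]).astype(np.float32)
        S=cv2.remap(h,P[...,0],P[...,1],cv2.INTER_LINEAR)
        s=S[...,1]; w=np.clip(110-s,0,60)*(A**2+B**2<15**2)
        print(n,nm,"centroid mm (mx,my)",(w*A).sum()/w.sum(),(w*B).sum()/w.sum(),"area",w.sum()/60*4)
        if nm=="red": print("S");print(s.astype(int)); 
        if nm=="red" and n=="scene": print("V");print(S[...,2].astype(int))
E
```

```text
top red centroid mm (mx,my) -0.9373336504310059 0.2859293625946907 area 417.4691
S
[[ 14  16  19  22  30  39  43  43  45  53  57  55  45  45  45  41  29  22
   15]
 [ 13  15  28  44  55  61  64  69  79  89  89  84  80  85  78  66  51  37
   22]
 [ 17  29  50  66  79  82  88  97 104 106 107 108 112 111 103 101  83  56
   34]
 [ 23  37  68  88  98 103  96  92 100 108 119 115 113 115 119 119 101  71
   46]
 [ 37  66  92 115 104  87  75  70  83  92 106 110 110 110 118 118 113  86
   62]
 [ 49  88 108 107  93  68  53  43  54  64  80  87  84  90 107 118 120 103
   79]
 [ 67  98 118 107  81  52  30  22  28  38  46  50  53  65  92 119 122 117
   89]
 [ 83 116 119 100  68  37  14  15  16  21  23  27  33  44  70 112 125 128
   99]
 [ 91 124 119 101  63  34  17  12  14  16  20  19  15  33  59 100 126 131
  113]
 [102 127 121  97  61  27  19  15  15  15  17  16  14  28  54  92 128 133
  131]
 [113 128 126  96  62  32  20  19  17  14  13  12  13  24  58  92 121 133
  135]
 [118 134 129  96  59  34  19  19  17  14  12  11  14  22  57  97 119 134
  134]
 [111 139 127 102  68  42  24  19  21  19  14
[... 3156 characters left out ...]
187 176 182 193 202 209 212 213 209 199 181
  156]
 [191 198 203 206 206 204 195 182 178 184 194 204 210 213 213 207 197 173
  147]
 [190 197 202 205 207 203 193 185 182 184 198 208 212 215 211 206 183 158
  136]
 [188 196 200 202 203 201 194 189 186 194 204 211 216 213 210 194 170 146
  124]
 [184 191 196 199 199 197 195 191 196 204 211 215 215 211 200 178 156 133
  114]
 [177 182 186 192 198 197 195 197 204 212 215 217 213 207 185 163 145 123
  119]
 [171 172 177 183 190 196 198 203 209 212 219 214 209 194 173 154 137 129
  128]
 [166 166 169 175 182 188 196 206 206 209 210 209 201 185 168 152 139 140
  140]]
scene blue centroid mm (mx,my) -2.899580765693849 1.61809129009528 area 402.19342
```

```bash
sed -i 's/^TIP=.*/TIP=np.array([.0055,-.0003,.125])/; s/^RED=np.array(\[.5242.*/RED=np.array([.5237,-.0838,.057])/' h.py; python3 - <<'E'
from h import *
plan_t([(z,[RED[0],RED[1],z],-15) for z in(.07,.057)])
E
```

```text
15.675 [ 0.5264 -0.0855  0.2261] [ 34.4473  12.8629 -33.8372  90.0642   7.2719  79.2797 -11.9605] [ 0.6474 -0.1477 -2.152 ] 0.34054835503142916
0.07 lin [-0.0044 -0.003   0.0311] rot [0.01 0.02 3.12]
0.057 lin [-0.0044 -0.003   0.0441] rot [0.01 0.02 3.12]
```

{"api": "send_rows", "payload": {"plan": [{"linear":[-0.0044,-0.003,0.01],"rotation":[0,0,3],"gripper":255},{"linear":[-0.0044,-0.003,0.024],"rotation":[0,0,3],"gripper":255},{"linear":[-0.0044,-0.003,0.03],"rotation":[0,0,3],"gripper":255},{"linear":[-0.0044,-0.003,0.034],"rotation":[0,0,3],"gripper":255},{"linear":[-0.0044,-0.003,0.037],"rotation":[0,0,3],"gripper":255},{"linear":[-0.0044,-0.003,0.037],"rotation":[0,0,3],"gripper":255}]}}

```text
time_s: 16.42
position: [0.5221, -0.0905, 0.1887]
tcp_rot: [[0.259, 0.966, -0.001], [0.966, -0.259, -0.001], [-0.001, -0.001, -1.0]]
wrist_force: [0.1, 0.8, -1.7]
opening: 0.34
grasp_force: 109.8
```

{"api": "send_rows", "payload": {"plan": [{"linear":[0,0,0.002],"rotation":[0,0,0],"gripper":255},{"linear":[0,0,0.004],"rotation":[0,0,0],"gripper":255},{"linear":[0,0,0.004],"rotation":[0,0,0],"gripper":255}]}}

```text
time_s: 16.8
position: [0.5221, -0.0906, 0.1846]
tcp_rot: [[0.259, 0.966, -0.001], [0.966, -0.259, -0.001], [-0.001, -0.001, -1.0]]
wrist_force: [-0.2, 0.0, -2.2]
opening: 0.337
grasp_force: 110.1
```

{"api": "send_rows", "payload": {"plan": [{"linear":[0,0,0.002],"rotation":[0,0,0],"gripper":255},{"linear":[0,0,0.0035],"rotation":[0,0,0],"gripper":255},{"linear":[0,0,0.0035],"rotation":[0,0,0],"gripper":255}]}}

```text
time_s: 17.18
position: [0.5222, -0.0906, 0.1817]
tcp_rot: [[0.259, 0.966, -0.0], [0.966, -0.259, -0.001], [-0.001, -0.0, -1.0]]
wrist_force: [-1.0, -0.6, 3.1]
opening: 0.336
grasp_force: 110.5
```

{"api": "send_rows", "payload": {"plan": [{"linear":[0,0,0.0015],"rotation":[0,0,0],"gripper":255},{"linear":[0,0,0.0025],"rotation":[0,0,0],"gripper":255},{"linear":[0,0,0.0025],"rotation":[0,0,0],"gripper":255}]}}

```text
time_s: 17.55
position: [0.5226, -0.0906, 0.1813]
tcp_rot: [[0.259, 0.966, 0.001], [0.966, -0.259, -0.002], [-0.002, 0.002, -1.0]]
wrist_force: [-6.1, -0.8, 20.2]
opening: 0.334
grasp_force: 112.6
```

Contact at TCP z of 0.1815, against 0.182 predicted for a seated blade. I ease the press and turn a little clockwise about the tip; a torque near 0.12 N m will tell whether the blade is in the slot.

{"api": "send_rows", "payload": {"plan": [{"linear":[0,0,-0.0015],"rotation":[0,0,0],"gripper":255},{"linear":[0,0,-0.0015],"rotation":[0,0,0],"gripper":255}]}}

```text
time_s: 17.8
position: [0.5223, -0.0906, 0.1815]
tcp_rot: [[0.259, 0.966, 0.0], [0.966, -0.259, -0.001], [-0.001, 0.001, -1.0]]
wrist_force: [-4.3, -0.6, 10.3]
opening: 0.338
grasp_force: 111.1
```

```bash
cat > st.py <<'E'
from h import *
s=robot.read_state();print(s["time_s"],s["position"],"F",s["wrist_force"],"T",s["ft_torque"],"yaw",np.degrees(np.arctan2(s["tcp_rot"][1,1],s["tcp_rot"][0,1])),s["qpos"][6],s["opening"])
E
python3 st.py
```

```text
17.8 [ 0.5223 -0.0906  0.1815] F [-4.2853 -0.5535 10.2992] T [-0.2193  1.2752  0.0739] yaw -15.02179507543424 -15.093010836816907 0.3380167361244659
```

{"api": "send_rows", "payload": {"plan": [{"linear":[0,-0.0004,0],"rotation":[0,0,4],"gripper":255},{"linear":[0,-0.0008,0],"rotation":[0,0,8],"gripper":255},{"linear":[0.0002,-0.0012,0],"rotation":[0,0,12],"gripper":255},{"linear":[0.0002,-0.0012,0],"rotation":[0,0,12],"gripper":255}]}}

```text
time_s: 18.3
position: [0.521, -0.0907, 0.1815]
tcp_rot: [[0.456, 0.89, -0.0], [0.89, -0.456, -0.002], [-0.002, 0.001, -1.0]]
wrist_force: [-3.7, -1.7, 10.7]
opening: 0.341
grasp_force: 111.2
```

```bash
python3 st.py
```

```text
18.3 [ 0.521  -0.0907  0.1815] F [-3.7444 -1.6952 10.6878] T [-0.7074  1.6015  0.0602] yaw -27.105780072821858 -26.793123157438014 0.3405758839163337
```

```bash
python3 - <<'E'
from h import *
cv2.imwrite("pics/w_scene.png",robot.camera("scene"))
s=robot.read_state()
for f,p in(("v",np.array([.5265,-.0849,.2261])),("w",s["position"])):
    im=cv2.imread(f"pics/{f}_scene.png"); h=cv2.cvtColor(im,cv2.COLOR_BGR2HSV)
    M=s["tcp_rot"] if f=="w" else Rzy(-Z,[.979,-.205,0])
    print(f,[ (k,proj("scene",p+M@(TIP+[0,0,-k])).round(1).tolist()) for k in(0,.018,.02,.08,.095,.185)])
    for y in range(150,206): 
        xx=proj("scene",p+M@(TIP+[0,0,0]))[0]; x=int(round(xx+ (0 if f=="v" else 0)))
        print(y,"V",h[y,x-5:x+6,2],"S",h[y,x-5:x+6,1])
E
```

```text
v [(0, [327.5, 186.5]), (0.018, [327.7, 182.4]), (0.02, [327.7, 181.9]), (0.08, [328.4, 167.6]), (0.095, [328.5, 163.9]), (0.185, [329.6, 140.8])]
150 V [ 99 105  99 115 151 164 164 151 131 112  80] S [ 85 129 139 182 191 199 180 117  45  25  38]
151 V [ 94 100  94 116 152 163 160 148 130 111  76] S [103 140 155 180 195 202 179 110  41  23  37]
152 V [ 93 101  95 116 153 165 159 145 128 113  86] S [107 144 156 182 197 196 176 109  42  27  50]
153 V [ 93 101  95 121 154 165 161 147 125 113 109] S [126 154 158 175 190 195 187 130  51  34  80]
154 V [ 95 103  90 119 155 165 162 144 111 104 126] S [140 161 167 178 189 202 197 161  94  61 117]
155 V [ 92 105  92 121 155 165 162 140  97  85 126] S [152 155 158 177 188 199 198 186 137 114 160]
156 V [ 94 105  92 121 152 166 162 141  93  83 123] S [155 165 161 179 200 198 201 194 151 138 180]
157 V [100 110  93 123 156 168 162 140  93  86 124] S [161 181 159 176 191 196 197 184 145 148 183]
158 V [108 120  98 123 156 166 162 137  89  90 130] S [170 179 161 187 195 195 194 186 143 142 171]
159 V [109 123 103 126 156 167 161 136  88  91 129] S
[... 9649 characters left out ...]

199 V [179 170 172 171 166 167 175 178 178 194 209] S [175 168 157 151 151 145 143 150 159 155 105]
200 V [169 169 175 172 166 160 165 178 187 195 205] S [170 175 169 165 157 156 161 166 161 148 118]
201 V [164 159 167 172 168 168 182 206 216 212 214] S [155 173 183 175 173 168 164 153 125 103  98]
202 V [159 162 167 172 180 192 206 219 222 216 213] S [152 159 168 169 163 154 147 115  79  54  50]
203 V [158 168 176 182 190 206 213 213 214 214 209] S [148 152 152 150 149 144 121  77  38  24  23]
204 V [147 162 172 179 187 194 198 201 209 207 196] S [135 150 148 152 147 128  84  38  21  18  25]
205 V [130 149 163 171 176 175 180 197 205 199 201] S [102 130 145 151 145 105  47  22  19  31  66]
```

The picture numbers agree with the blade on the slot floor: blade end seen at row 196.5 against 196.4 predicted, and the neck edge at row 180 against 179.8. I go on turning clockwise with a light press.

{"api": "send_rows", "payload": {"plan": [{"linear":[0.0001,-0.0008,0.0003],"rotation":[0,0,8],"gripper":255},{"linear":[0.0002,-0.0015,0.0005],"rotation":[0,0,16],"gripper":255},{"linear":[0.0005,-0.0022,0.0005],"rotation":[0,0,24],"gripper":255},{"linear":[0.0008,-0.0029,0.0005],"rotation":[0,0,32],"gripper":255},{"linear":[0.0008,-0.0029,0.0005],"rotation":[0,0,32],"gripper":255}]}}

```text
time_s: 18.98
position: [0.5181, -0.0884, 0.1814]
tcp_rot: [[0.858, 0.513, -0.001], [0.513, -0.858, -0.002], [-0.002, 0.001, -1.0]]
wrist_force: [-8.5, -2.5, 16.6]
opening: 0.34
grasp_force: 112.3
```

```bash
python3 st.py; python3 - <<'E'
from h import *
s=robot.read_state();M=s["tcp_rot"];p=s["position"]
# torque about the tip axis, moment taken at sensor; show both refs
print("tip pred",p+M@TIP)
E
```

```text
18.975 [ 0.5181 -0.0884  0.1814] F [-8.5304 -2.4654 16.5921] T [-0.4833  3.0438  0.1718] yaw -59.14729169448243 -58.12337141902272 0.34019368348155626
tip pred [ 0.5225 -0.0856  0.0564]
```

Torque rose to about 0.17 N m, so the valve is turning. I relieve about 1.5 mm in -x and go on.

{"api": "send_rows", "payload": {"plan": [{"linear":[-0.0006,-0.0012,0],"rotation":[0,0,8],"gripper":255},{"linear":[-0.0011,-0.0023,0],"rotation":[0,0,16],"gripper":255},{"linear":[-0.0008,-0.003,0],"rotation":[0,0,24],"gripper":255},{"linear":[-0.0005,-0.0037,0],"rotation":[0,0,32],"gripper":255},{"linear":[0.0,-0.0043,0],"rotation":[0,0,40],"gripper":255},{"linear":[0.0,-0.0043,0],"rotation":[0,0,40],"gripper":255}]}}

```text
time_s: 19.73
position: [0.5168, -0.0839, 0.1815]
tcp_rot: [[0.987, -0.158, 0.001], [-0.158, -0.987, -0.001], [0.001, 0.001, -1.0]]
wrist_force: [-5.4, -0.2, 14.5]
opening: 0.339
grasp_force: 111.7
```

```bash
python3 st.py
```

```text
19.725 [ 0.5168 -0.0839  0.1815] F [-5.3709 -0.1987 14.4509] T [0.1356 1.8409 0.1298] yaw -99.09922795293053 -97.53177518605997 0.3393720817268088
```

{"api": "send_rows", "payload": {"plan": [{"linear":[0,-0.0005,0],"rotation":[0,0,5],"gripper":255},{"linear":[0.0001,-0.001,0],"rotation":[0,0,10],"gripper":255},{"linear":[0.0001,-0.001,0],"rotation":[0,0,10],"gripper":255}]}}

```text
time_s: 20.1
position: [0.5169, -0.0829, 0.1815]
tcp_rot: [[0.945, -0.326, 0.0], [-0.326, -0.945, -0.001], [0.001, 0.001, -1.0]]
wrist_force: [-6.3, 0.2, 14.3]
opening: 0.339
grasp_force: 112.1
```

```bash
python3 st.py
```

```text
20.1 [ 0.5169 -0.0829  0.1815] F [-6.2956  0.2127 14.3104] T [0.1947 2.0933 0.1405] yaw -109.05645527302119 -107.40485793387263 0.3393207062380278
```

{"api": "send_rows", "payload": {"plan": [{"linear":[0,-0.0005,0],"rotation":[0,0,5],"gripper":255},{"linear":[0,-0.0005,0],"rotation":[0,0,5],"gripper":255}]}}

```text
time_s: 20.35
position: [0.517, -0.0824, 0.1815]
tcp_rot: [[0.913, -0.408, 0.0], [-0.408, -0.913, -0.001], [0.0, 0.001, -1.0]]
wrist_force: [-6.1, 0.9, 15.7]
opening: 0.339
grasp_force: 112.1
```

```bash
python3 st.py
```

```text
20.35 [ 0.517  -0.0824  0.1815] F [-6.073  0.93  15.736] T [0.1539 2.1997 0.1294] yaw -114.05688719075866 -112.36471023951289 0.33901889710478167
```

{"api": "send_rows", "payload": {"plan": [{"linear":[0,-0.0005,0],"rotation":[0,0,5],"gripper":255},{"linear":[0.0001,-0.0008,0],"rotation":[0,0,8],"gripper":255},{"linear":[0.0001,-0.0008,0],"rotation":[0,0,8],"gripper":255}]}}

```text
time_s: 20.72
position: [0.5172, -0.0815, 0.1815]
tcp_rot: [[0.848, -0.53, -0.0], [-0.53, -0.848, -0.001], [0.0, 0.001, -1.0]]
wrist_force: [-6.1, 1.4, 15.5]
opening: 0.338
grasp_force: 112.2
```

```bash
python3 st.py; python3 - <<'E'
from h import *
im=robot.camera("scene"); cv2.imwrite("pics/x_scene.png",im); h=cv2.cvtColor(im,cv2.COLOR_BGR2HSV)
for y in range(176,206,1): print(y,"V",h[y,320:342,2])
r=np.arange(16,-17,-2);my=np.array([.086,.996,0])
P=np.array([[proj("scene",RED+[0,0,.0075]+a/1000*MX+b/1000*my) for b in r] for a in r]).astype(np.float32)
S=cv2.remap(h,P[...,0],P[...,1],1);print("rect V");print(S[...,2])
E
```

```text
20.725 [ 0.5172 -0.0815  0.1815] F [-6.122   1.3841 15.4588] T [0.3211 2.468  0.2863] yaw -122.00081509079796 -120.26423229618528 0.33829924728377114
176 V [127 128 121 115 116 130 143 159 163 154 140 138 152 159 157 135 101  87
  84  77  74  69]
177 V [129 128 126 117 122 127 133 143 145 143 141 142 143 148 143 123 110 105
 101  95  99 116]
178 V [128 129 130 128 125 123 114 103 100 100 100  98  99 109 117 118 119 119
 118 131 153 185]
179 V [129 128 129 130 130 126 113  87  68  66  65  65  76  98 119 130 142 156
 171 192 214 233]
180 V [129 127 131 130 135 143 138 110  84  78  73  77  94 119 144 165 190 212
 224 236 247 252]
181 V [139 135 136 139 157 183 189 158 125 106 106 113 141 169 194 217 234 246
 250 252 254 254]
182 V [164 162 161 163 179 212 225 205 171 137 132 157 193 221 236 247 251 254
 254 254 252 250]
183 V [185 186 186 184 186 206 227 222 192 149 142 182 224 246 251 253 254 253
 251 249 245 242]
184 V [188 190 190 190 187 192 202 201 176 142 144 184 223 244 250 250 249 248
 243 238 233 231]
185 V [188 188 193 202 207 212 215 200 161 134 140 163 196 225 241 241 240 23
[... 2474 characters left out ...]
211 198 177 155 137 122 126 128 136 143 156 169 177 182 176]
 [213 210 205 183 161 142 122 115 118 129 139 151 166 179 187 189 179]
 [205 203 189 168 149 131 122 122 123 134 148 164 178 190 200 191 181]
 [198 193 178 161 145 129 131 133 142 150 161 177 188 200 200 194 176]
 [190 183 172 161 146 145 146 154 162 170 180 189 198 203 200 189 167]
 [182 176 170 164 161 161 164 173 180 187 194 200 205 203 200 177 154]
 [178 175 171 169 172 178 184 190 195 202 204 208 206 204 186 163 142]
 [175 175 175 176 179 189 199 204 208 208 210 209 206 194 173 152 130]
 [173 172 176 181 189 198 205 211 214 213 212 209 202 182 162 144 124]
 [170 171 174 181 194 205 210 214 212 213 211 207 192 172 155 139 133]]
```

{"api": "send_rows", "payload": {"plan": [{"linear":[0,-0.0004,0],"rotation":[0,0,4],"gripper":255},{"linear":[0,-0.0004,0],"rotation":[0,0,4],"gripper":255}]}}

```text
time_s: 21.02
position: [0.5174, -0.081, 0.1815]
tcp_rot: [[0.809, -0.588, -0.0], [-0.588, -0.809, -0.001], [0.0, 0.001, -1.0]]
wrist_force: [-7.5, 1.2, 15.7]
opening: 0.335
grasp_force: 112.3
```

```bash
python3 st.py
```

```text
21.025 [ 0.5174 -0.081   0.1815] F [-7.518   1.1861 15.6753] T [0.3823 2.5926 0.417 ] yaw -125.99836293683903 -124.23907528884283 0.3353517223507415
```

Torque climbs steeply (0.13, 0.29, 0.42 N m), so the valve is at its stop. I unwind about 10° within the play, then lift straight up.

{"api": "send_rows", "payload": {"plan": [{"linear":[0.0001,0.001,0],"rotation":[0,0,-10],"gripper":255},{"linear":[0.0001,0.001,-0.003],"rotation":[0,0,-10],"gripper":255},{"linear":[0.0001,0.001,-0.01],"rotation":[0,0,-10],"gripper":255},{"linear":[0.0001,0.001,-0.025],"rotation":[0,0,-10],"gripper":255},{"linear":[0.0001,0.001,-0.06],"rotation":[0,0,-10],"gripper":255},{"linear":[0.0001,0.001,-0.1],"rotation":[0,0,-10],"gripper":255},{"linear":[0.0001,0.001,-0.1],"rotation":[0,0,-10],"gripper":255}]}}

```text
time_s: 21.9
position: [0.5195, -0.0826, 0.2848]
tcp_rot: [[0.898, -0.439, 0.008], [-0.439, -0.898, -0.002], [0.008, -0.002, -1.0]]
wrist_force: [0.7, 0.1, -2.5]
opening: 0.337
grasp_force: 111.0
```

```bash
python3 st.py; python3 - <<'E'
from h import *
s=robot.read_state();M=s["tcp_rot"];p=s["position"]
im=robot.camera("scene"); cv2.imwrite("pics/y_scene.png",im); h=cv2.cvtColor(im,cv2.COLOR_BGR2HSV)
r=np.arange(16,-17,-2);my=np.array([.086,.996,0])
P=np.array([[proj("scene",RED+[0,0,.0075]+a/1000*MX+b/1000*my) for b in r] for a in r]).astype(np.float32)
print(cv2.remap(h,P[...,0],P[...,1],1)[...,2])
for k in(.13,.1,.07,.04,.02,.01,0,-.01):
    q=proj("scene",p+M@(TIP-[0,0,k])); x,y=np.round(q).astype(int); print(k,q.round(1),h[y,x-7:x+8,1],h[y,x-7:x+8,2])
E
```

```text
21.9 [ 0.5195 -0.0826  0.2848] F [ 0.7003  0.0569 -2.479 ] T [-0.017   0.0132 -0.0436] yaw -116.05867191802047 -113.36246390233336 0.33665605913964
[[221 221 220 219 217 215 212 210 206 202 201 199 197 191 183 178 173]
 [217 219 221 221 220 219 216 213 211 208 204 201 196 190 184 177 169]
 [215 220 223 225 225 223 220 217 216 212 208 204 198 192 187 180 172]
 [217 221 225 228 228 225 222 218 216 215 212 208 201 196 191 183 176]
 [218 224 227 229 226 224 222 218 215 214 213 211 206 200 194 187 177]
 [220 225 229 225 222 219 217 215 213 211 209 208 208 205 198 191 180]
 [221 226 224 220 216 213 211 209 207 205 203 202 202 205 204 195 184]
 [220 223 219 214 209 206 204 201 199 197 195 194 200 204 204 200 188]
 [216 216 213 206 200 200 197 193 190 190 189 193 201 206 207 202 189]
 [211 211 207 199 194 195 195 193 187 185 187 196 204 211 215 203 190]
 [207 208 204 199 197 195 197 197 193 188 191 200 208 216 214 206 185]
 [203 205 204 204 203 204 205 204 201 199 201 206 214 217 213 201 176]
 [201 203 206 209 212 214 213 211 209 208 209 214 219 217 212 187 162]
 [200 204 206 210 216 223 219
[... 651 characters left out ...]
  83  82  86  91]
0.04 [330.3 162.7] [106  90 102 111  73  43  34  32  37  48  90 101  88 102  84] [ 58  62  60  60  70 102 128 135 118  85  65  63  64  60  64]
0.02 [330.  167.5] [ 79  74  65  65  58  38  31  32  38  56 103 105 107  93 106] [ 68  72  78  79  84 114 131 134 113  82  62  63  62  63  65]
0.01 [329.9 170. ] [110 107 102 109  71  47  40  41  47  70 104 104 108 113 114] [67 62 60 63 72 86 95 94 82 73 64 64 64 61 65]
0 [329.8 172.4] [145 147 149 129  86  56  53  60  65  94  93 108 100  94 114] [97 90 84 77 74 78 77 76 71 68 63 66 64 65 65]
-0.01 [329.7 174.7] [160 164 158 157 155 158 149 145 146 147 141 138 129 117 113] [113 112 116 114 112 108 106 102  96  92  87  83  79  76  70]
```

The slot now lies across the pipe: the dark band runs along y in the rectified picture. Back to the bore.

```bash
cat >> h.py <<'E'
_a=U([.03,0,1]); ROT2=np.column_stack([_a,[0,-1,0],np.cross(_a,[0,-1,0])]); OFF2=TIP-.135*_a
E
cat > b2.py <<'E'
import sys
from h import *
plan_d([(d,BM+BI*d,RB) for d in map(float,sys.argv[1:])],OFF2,ROT2)
E
python3 - <<'E'
from h import *
plan_t([("via",[.55,.13,.19],-30)])
E
```

```text
21.95 [ 0.5185 -0.0826  0.2824] [  24.6433    9.1313  -21.9305   85.9997    3.4865   85.2762 -113.3571] [ 0.0672 -0.5657 -1.8347] 0.33851950654355517
via lin [-0.065  -0.1993 -0.0328] rot [  0.17  -0.23 -86.05]
```

{"api": "send_rows", "payload": {"plan": [{"linear":[-0.005,-0.025,-0.01],"rotation":[0,0,-10.5],"gripper":255},{"linear":[-0.012,-0.05,-0.02],"rotation":[0,0,-21],"gripper":255},{"linear":[-0.02,-0.075,-0.03],"rotation":[0,0,-31.5],"gripper":255},{"linear":[-0.03,-0.1,-0.033],"rotation":[0,0,-42],"gripper":255},{"linear":[-0.04,-0.125,-0.033],"rotation":[0,0,-53],"gripper":255},{"linear":[-0.05,-0.15,-0.033],"rotation":[0,0,-64],"gripper":255},{"linear":[-0.06,-0.175,-0.033],"rotation":[0,0,-75],"gripper":255},{"linear":[-0.065,-0.2,-0.033],"rotation":[0,0,-86],"gripper":255}]}}

```text
time_s: 22.95
position: [0.5462, 0.1266, 0.3121]
tcp_rot: [[0.511, 0.86, -0.002], [0.86, -0.511, -0.001], [-0.002, -0.001, -1.0]]
wrist_force: [0.5, -0.2, -1.6]
opening: 0.342
grasp_force: 110.9
```

```bash
python3 b2.py -.08 -.05
```

```text
22.95 [0.5462 0.1266 0.3121] [ 13.2829  16.1522 -38.3602  76.2696   9.959   91.0231 -54.496 ] [ 0.5362 -0.2256 -1.6031] 0.3415117711858781
-0.08 lin [ 0.1397 -0.0495  0.0767] rot [ 16.19  25.11 -64.63]
-0.05 lin [ 0.1458 -0.0632  0.1027] rot [ 16.19  25.11 -64.63]
```

{"api": "send_rows", "payload": {"plan": [{"linear":[0.018,-0.006,0.0],"rotation":[2,3.1,-8.1],"gripper":255},{"linear":[0.036,-0.012,0.0],"rotation":[4,6.3,-16.2],"gripper":255},{"linear":[0.054,-0.018,0.0],"rotation":[6,9.5,-24.3],"gripper":255},{"linear":[0.072,-0.024,0.01],"rotation":[8,12.6,-32.4],"gripper":255},{"linear":[0.09,-0.03,0.02],"rotation":[10,15.8,-40.5],"gripper":255},{"linear":[0.108,-0.037,0.035],"rotation":[12.1,18.9,-48.6],"gripper":255},{"linear":[0.125,-0.043,0.055],"rotation":[14.1,22,-56.6],"gripper":255},{"linear":[0.14,-0.0495,0.077],"rotation":[16.2,25.1,-64.6],"gripper":255}]}}

```text
time_s: 23.95
position: [0.5766, 0.271, 0.2342]
tcp_rot: [[-0.507, 0.818, -0.272], [0.72, 0.575, 0.389], [0.475, 0.001, -0.88]]
wrist_force: [0.4, 0.7, -2.2]
opening: 0.332
grasp_force: 110.7
```

{"api": "send_rows", "payload": {"plan": [{"linear":[0,0,0],"rotation":[0,0,0],"gripper":255},{"linear":[0,0,0],"rotation":[0,0,0],"gripper":255},{"linear":[0,0,0],"rotation":[0,0,0],"gripper":255}]}}

```text
time_s: 24.32
position: [0.5765, 0.2711, 0.2372]
tcp_rot: [[-0.505, 0.821, -0.268], [0.723, 0.571, 0.388], [0.472, 0.002, -0.882]]
wrist_force: [-0.2, 0.1, -2.0]
opening: 0.337
grasp_force: 110.5
```

```bash
python3 b2.py -.08 -.03 -.005; python3 - <<'E'
from h import *
s=robot.read_state();M=s["tcp_rot"];p=s["position"];o=p+M@OFF2;a=M@ROT2[:,0]
print("tip",o+.135*a,"axis",a,BI)
for n in("scene","top"):
    im=robot.camera(n); cv2.imwrite(f"pics/z_{n}.png",im); h=cv2.cvtColor(im,cv2.COLOR_BGR2HSV)
    for k in(.05,.06,.075,.095,.11,.125,.132,.137,.145):
        q=proj(n,o+a*k); x,y=np.round(q).astype(int); print(n,k,q.round(1),"S",h[y,x-7:x+8,1],"V",h[y,x-7:x+8,2])
E
```

```text
24.325 [0.5765 0.2711 0.2372] [ 15.8065  39.457  -51.4308  66.0242   1.7884  89.7983   5.7646] [-0.1538  0.0588 -1.9865] 0.3368265987856775
-0.08 lin [ 0.0005 -0.0009  0.0026] rot [ 0.33  0.13 -0.35]
-0.03 lin [ 0.0021 -0.0012  0.0526] rot [ 0.33  0.13 -0.35]
-0.005 lin [ 0.0029 -0.0014  0.0776] rot [ 0.33  0.13 -0.35]
tip [0.54   0.3234 0.1296] axis [-0.283   0.4098 -0.8672] [-0.289  0.408 -0.866]
scene 0.05 [227.1 202.9] S [ 34  32  34  37  59  96 106 103 101  98  87  95 123 137 145] V [172 174 173 153 103  69  65  67  68  68  91 132 159 177 188]
scene 0.06 [226.7 206.1] S [ 34  34  32  33  36  33  35  36  46  51  79 116 146 160 159] V [172 173 174 170 155 138 131 122 111 111 123 149 175 185 192]
scene 0.075 [226.2 211. ] S [157 162 160 155 133  79  39  26  35  86 145 157 159 158 159] V [148 142 139 138 138 145 156 159 154 164 187 200 201 200 201]
scene 0.095 [225.5 217.4] S [161 157 160 162 156 133  74  31  28  61 125 158 161 156 161] V [200 201 201 201 201 190 173 166 155 155 176 197 200 201 200]
scene 0.11 [225.  222.2] S [126 120 136 156 145  90  35  24  31  87 149 161 158 162 
[... 1349 characters left out ...]
 24  60 124 153 158 158 159] V [216 199 168 157 164 166 150 137 117 119 161 209 228 229 228]
top 0.125 [224.1 185.5] S [143 150 146 144 156 129  69  28  22  40  84 125 120 122 112] V [223 194 143 131 131 125 103 126 138 114 124 141 151 140 123]
top 0.132 [223.3 186.4] S [135 132 104  69 101 147 133  70  23  29  83 129 144 143 140] V [231 218 177 126 111 123 123  88  88 105 101 123 138 141 135]
top 0.137 [222.7 187.1] S [138 121  76  32  54 129 134 107  51 100 138 151 154 159 151] V [231 220 188 136  99 113 126  98  80  99 122 133 137 135 137]
top 0.145 [221.8 188.2] S [137 138 131 101  33  33 105 140 130 102 144 153 153 157 157] V [236 233 224 190 124  92 114 131 116 100 119 137 140 138 138]
```

{"api": "send_rows", "payload": {"plan": [{"linear":[0.003,-0.001,0.03],"rotation":[0.3,0.1,-0.3],"gripper":255},{"linear":[0.004,-0.001,0.055],"rotation":[0.3,0.1,-0.3],"gripper":255},{"linear":[0.004,-0.001,0.07],"rotation":[0.3,0.1,-0.3],"gripper":255},{"linear":[0.0045,-0.0014,0.078],"rotation":[0.3,0.1,-0.3],"gripper":255},{"linear":[0.0045,-0.0014,0.085],"rotation":[0.3,0.1,-0.3],"gripper":255},{"linear":[0.0048,-0.0014,0.09],"rotation":[0.3,0.1,-0.3],"gripper":255},{"linear":[0.0048,-0.0014,0.09],"rotation":[0.3,0.1,-0.3],"gripper":255}]}}

```text
time_s: 25.3
position: [0.549, 0.3088, 0.1584]
tcp_rot: [[-0.508, 0.816, -0.275], [0.719, 0.578, 0.387], [0.475, -0.001, -0.88]]
wrist_force: [3.1, 2.0, -3.8]
opening: 0.334
grasp_force: 110.7
```

```bash
python3 b2.py .007 .02 .036
```

```text
25.3 [0.549  0.3088 0.1584] [ 14.8069  40.6921 -51.3782  75.6581   2.4822  79.2835   5.201 ] [ 3.0642  1.9631 -3.8348] 0.3339587455061143
0.007 lin [-0.0006 -0.0003 -0.002 ] rot [-0.02 -0.06 -0.03]
0.02 lin [-0.0002 -0.0003  0.011 ] rot [-0.02 -0.06 -0.03]
0.036 lin [ 0.0002 -0.0003  0.027 ] rot [-0.02 -0.06 -0.03]
```

{"api": "send_rows", "payload": {"plan": [{"linear":[0,0.0008,0.003],"rotation":[0,0,0],"gripper":255},{"linear":[0,0.001,0.008],"rotation":[0,0,0],"gripper":255},{"linear":[0,0.001,0.012],"rotation":[0,0,0],"gripper":255},{"linear":[0,0.001,0.012],"rotation":[0,0,0],"gripper":255}]}}

```text
time_s: 25.8
position: [0.5458, 0.3141, 0.1473]
tcp_rot: [[-0.508, 0.816, -0.276], [0.718, 0.578, 0.387], [0.475, -0.002, -0.88]]
wrist_force: [2.7, 2.1, -5.5]
opening: 0.336
grasp_force: 110.7
```

```bash
python3 b2.py .02 .036; python3 st.py
```

```text
25.8 [0.5458 0.3141 0.1473] [ 14.4367  41.0906 -51.2531  76.6325   2.6925  77.957    5.0367] [ 2.7383  2.1094 -5.5238] 0.3360488426228989
0.02 lin [-0.0004 -0.0008 -0.0016] rot [-0.1  -0.08 -0.02]
0.036 lin [ 0.     -0.0007  0.0144] rot [-0.1  -0.08 -0.02]
25.8 [0.5458 0.3141 0.1473] F [ 2.7383  2.1094 -5.5238] T [-0.3543 -1.917  -0.7417] yaw 35.33976325689201 5.036655113777118 0.3360488426228989
```

{"api": "send_rows", "payload": {"plan": [{"linear":[0,0.001,0.004],"rotation":[0,0,0],"gripper":255},{"linear":[0,0.001,0.009],"rotation":[0,0,0],"gripper":255},{"linear":[0,0.001,0.014],"rotation":[0,0,0],"gripper":255},{"linear":[0,0.001,0.014],"rotation":[0,0,0],"gripper":255}]}}

```text
time_s: 26.3
position: [0.5422, 0.3202, 0.1349]
tcp_rot: [[-0.508, 0.815, -0.277], [0.718, 0.579, 0.386], [0.475, -0.002, -0.88]]
wrist_force: [2.3, 1.4, -3.8]
opening: 0.339
grasp_force: 110.9
```

```bash
python3 b2.py .036 .04
```

```text
26.3 [0.5422 0.3202 0.1349] [ 13.9986  41.5518 -51.1041  77.708    2.9375  76.4403   4.836 ] [ 2.2514  1.3602 -3.8043] 0.33868658250849154
0.036 lin [-0.0003 -0.0013  0.0001] rot [-0.16 -0.11 -0.  ]
0.04 lin [-0.0002 -0.0013  0.0041] rot [-0.16 -0.11 -0.  ]
```

{"api": "send_rows", "payload": {"plan": [{"linear":[0,0,0.003],"rotation":[0,0,0],"gripper":255},{"linear":[0,0,0.003],"rotation":[0,0,0],"gripper":255},{"linear":[0,0,0.003],"rotation":[0,0,0],"gripper":0},{"linear":[0,0,0.003],"rotation":[0,0,0],"gripper":0},{"linear":[0,0,0.003],"rotation":[0,0,0],"gripper":0},{"linear":[0,0,0.003],"rotation":[0,0,0],"gripper":0},{"linear":[0,0,0.003],"rotation":[0,0,0],"gripper":0}]}}

```text
time_s: 27.18
position: [0.5419, 0.3211, 0.133]
tcp_rot: [[-0.508, 0.816, -0.276], [0.718, 0.579, 0.387], [0.475, -0.002, -0.88]]
wrist_force: [0.5, -0.3, 0.1]
opening: 0.999
grasp_force: 0.0
```

{"api": "send_rows", "payload": {"plan": [{"linear":[0,0,-0.015],"rotation":[0,0,0],"gripper":0},{"linear":[0,0,-0.05],"rotation":[0,0,0],"gripper":0},{"linear":[0,0,-0.1],"rotation":[0,0,0],"gripper":0},{"linear":[0,0,-0.15],"rotation":[0,0,0],"gripper":0},{"linear":[0,0,-0.18],"rotation":[0,0,0],"gripper":0},{"linear":[0,0,-0.18],"rotation":[0,0,0],"gripper":0},{"linear":[0,0,-0.18],"rotation":[0,0,0],"gripper":0}]}}

```text
time_s: 28.05
position: [0.5913, 0.2516, 0.2911]
tcp_rot: [[-0.508, 0.815, -0.277], [0.718, 0.579, 0.387], [0.475, -0.002, -0.88]]
wrist_force: [-0.1, 1.0, -0.2]
opening: 1.001
grasp_force: 0.0
```

```bash
python3 st.py; python3 - <<'E'
from h import *
# compare with the pictures of the driver standing home the first time (m5/m6) around handle end
for n in("scene","top"):
    im=robot.camera(n); cv2.imwrite(f"pics/f_{n}.png",im)
    a=cv2.imread(f"pics/m6_{n}.png")
    def blob(i):
        h=cv2.cvtColor(i,cv2.COLOR_BGR2HSV); m=cv2.inRange(h,(8,190,150),(20,255,255)); q=proj(n,END*.6+BM*.4).astype(int)
        k=np.zeros_like(m); k[q[1]-25:q[1]+25,q[0]-25:q[0]+25]=1; y,x=np.nonzero(m*k); return x.mean(),y.mean(),len(x),x.min(),x.max(),y.min(),y.max()
    print(n,blob(a),blob(im))
    h=cv2.cvtColor(im,cv2.COLOR_BGR2HSV);h0=cv2.cvtColor(a,cv2.COLOR_BGR2HSV)
    for k in(.0,.01,.025,.04): q=np.round(proj(n,BM-A2*k)).astype(int); print(k,q,h[q[1],q[0]-6:q[0]+7,1],"first:",h0[q[1],q[0]-6:q[0]+7,1])
E
```

```text
28.05 [0.5913 0.2516 0.2911] F [-0.1224  1.0067 -0.2181] T [-0.4288 -0.2977 -0.0309] yaw 35.36970289901137 5.734701208164215 1.0009752086403136
scene (np.float64(227.01764705882354), np.float64(224.94117647058823), 170, np.int64(220), np.int64(234), np.int64(211), np.int64(239)) (np.float64(226.83941605839416), np.float64(225.27007299270073), 137, np.int64(221), np.int64(232), np.int64(211), np.int64(239))
0.0 [222 256] [141 143 144 115  59  29  24  37  96 141 144 146 139] first: [141 140 141 122  59  27  23  37  90 140 144 145 145]
0.01 [222 253] [144 147 149 123  54  25  21  26  54 123 160 155 161] first: [145 149 149 139  81  34  21  27  71 134 155 158 157]
0.025 [223 248] [159 161 151 108  46  26  25  37  87 140 152 146 145] first: [163 157 140 111  62  28  23  36  91 139 147 149 151]
0.04 [224 243] [158 162 147  97  58  58  60  68 112 138 139 135 131] first: [161 162 151 100  52  52  52  70  92 126 139 131 128]
top (np.float64(231.66666666666666), np.float64(185.66666666666666), 3, np.int64(226), np.int64(236), np.int64(183), np.int64(190)) (np.float64(228.0), np.float64(187.4), 5, np.int64(224), np.int64(234), np.int64(182), np.int64(192))
0.0 [214 198] [140 140 143 128  70  27  22  25  49  84 131 140 128] first: [144 142 140 127  71  34  26  24  40  81 119 136 115]
0.01 [215 197] [137 142 136  94  51  36  26  21  38  77 122 114  48] first: [137 140 141  93  50  35  23  23  29  74 112  99  33]
0.025 [218 195] [144 136 123  85  45  26  21  33  41  20  65 129 148] first: [145 140 125  87  44  25  26  29  25  22  86 141 150]
0.04 [220 193] [138 136 132  96  49  14  75 174 187 185 186 180 172] first: [136 135 130 100  61  32  82 182 181 183 181 177 169]
```

The driver stands just as it did the first time, to within a fraction of a pixel. The hand is open and clear, and the slot lies across the pipe. I hand it in.

```bash
python3 -c "
from bench import robot
print(robot.finish_job())"
```

```text
the job is handed in; nothing more can be done
None
```

I turned the red-ringed valve to its stop and put the screwdriver back in the bore, released, then handed the job in at about 28 s; the system accepted it but gave no verdict.

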